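Shut the finish tins and check them in at the code reader

ROBOT

A 6-joint arm with a two-finger parallel gripper is mounted at the origin on the work surface. World frame = base frame: x ahead of the robot, y to its left, z up, the work surface at z = 0. Lengths are in m, angles in rad, forces in N, time in s.
With the tool pointing down it reaches from about 0.25 to 0.775 m from the base axis. Payload 4 kg.
Tool frame: the origin (TCP) lies on the centre line of the jaws, within the pads' length; the fingertips stand robot.tips_ahead ahead of it and the grasp point (between the pads) lies 8 mm behind it (robot.tips_ahead is the distance from the TCP to the fingertips, in m); z points along the fingers, y is the line along which they close (so a half turn about z gives the same grasp; the last joint's range is limited). The gripper opens to 94 mm and grips with 3 to 60 N. Pads are 16 mm wide; open, the fingers measure 119 mm over their backs; the gripper's body (75 mm by 177 mm) begins 78 mm behind the grasp point.
Start: joints at [-1.33, 0.087, 1.371, -0, 1.684, -0.103], TCP at [0.185, -0.518, 0.217] pointing down, gripper open.
Joint ranges: [-3.1, 3.1], [-0.76, 2.03], [0.27, 2.55], [-1.08, 4.22], [0.17, 2.65], [-2.57, 2.57]. Speed limits (rad/s): [2.79, 2.79, 3.14, 3.14, 3.14, 3.14].

INTERFACE

Orientations are given as [roll, pitch, yaw] about the fixed x, y, z axes, in that order (R = Rz(yaw) Ry(pitch) Rx(roll)).
In Python, from bench import robot, snapshot, close_job, spotter gives the robot as it stands. The module is installed in compiled form; this text tells all that it offers.
- The arm moves only by the tool servo_tool, never from a script. Its argument "commands" is one flat list of numbers, 7 for each row, row after row: the shift along the tool's x, y, z in m, then the turn, a rotation vector about the tool's x, y, z in degrees, then the finger opening in m, from 0 to 0.094. In form: [x, y, z, ax, ay, az, grip, x, y, z, ax, ay, az, grip, ...]. A call has 1 to 10 rows; each row is the pose to reach, as a shift and turn from the pose commanded when the call began, along the tool's axes at that moment; what a row does not reach only later rows make up. A row lasts 1/8 s, in which the tool goes at most 62.5 mm and 10.7 degrees, less where a joint would pass 70% of its speed; a pose out of reach is approached as far as the arm can. A call with a gripper value outside its range is refused whole. The fingers move at their own pace and stop on an object; the grip force is fixed at half the most. Time passes only in rows, so rows that repeat a pose let the fingers close. It gives the time, the measured TCP pose, the force, the opening and the grip force at its end, in the units of the state.
- robot.get_obs(): the state, without advancing time (a new reading comes with each control period).
- snapshot(name): name is "side" or "top" or "wrist"; returns a dict with "img" (400x640x3 uint8, blue, green, red), "camera_matrix" (3x3 intrinsics, pixels), "extrinsics" (4x4, takes a point from camera to world coordinates); the wrist camera has in their place "hand_eye" (4x4, takes a point from camera to tool coordinates, whose origin is the TCP and whose axes are the flange's). Camera axes: x right, y down, z forward; pixel columns grow to the right and rows downward; lengths in m; the calibration is good to about 2 mm. A picture is of the moment at which its call begins: read the wrist's pose just before it. There is no depth.
- close_job(): hands the job in; it is judged then, once.
Trained networks look in a picture, given as the dict that the camera call returned (one of the last four; its "shot" number tells which), for a name from the list of things; names that differ only in an ending like _2 or _b are one class to them, and where a whole thing is asked for, a point or a joint stands for the part that bears it (a point fixed in the world has none). Each returns a list of dicts, best first, with "conf" (0 to 1); they miss things now and then, are a little off and sometimes report something else, mostly with a low value. They report only what shows in the picture. A call takes as long as a camera call. They do not tell look-alikes from the thing itself.
- spotter.trace(name, picture): "region" (400x640 bool, what is visible of it) and "box" ([left, top, width, height] in pixels, round what is visible of it).
The state is a dict: "time": time; "joint_positions": joint angles; "qvel": joint speeds; "joint_torque": joint torques, N m; "tool_pos": TCP position; "ee_rot": TCP orientation; "wrist_force": force on the tool from outside, world axes, zero at the start; "wrist_torque": the same for the moment, N m; "width": finger opening in m; "finger_force": force on a finger pad.
Only numpy, scipy, OpenCV 4.12 (cv2) and the standard library are available. Lean on these libraries where they do the work, as an engineer would, in place of code of your own. Each camera call takes 0.05 s, during which the arm holds its last target. There are 200 camera calls.

TASK

Close up the finishing bench: knock the raised lid of each medium tin fully home with the rubber mallet before you touch that tin with the gripper, and stand the mallet back on its mat when you are done with it. The big and the small tin were put on each other's cork places: swap them, and stand each medium tin on a medium-sized cork place of its own. In the end every tin stands upright in the middle of its place with the middle of its label turned straight to the code reader; tip no tin over, and leave the other things on the bench where they lie.

Things in the scene. Friction and masses are not known exactly. Their poses are not given: they have to be found in the camera images.
- reader_window (a point): middle of the code reader's window, 60 mm above the bench. The reader is a fixed grey block 62 mm wide and high, 52 mm deep, on a dark steel bracket, top 91 mm above the bench; the window is on its robot side. The five cork places lie in an arc round it, each centre 210 mm from the window horizontally, 108 mm from the next
- place_big: flat cork disc 84 mm in diameter lying flush on the bench, the largest of the five, the place of the big tin; the small tin starts on it; a fixed place, origin at its centre at bench height (z = 0)
- place_small: flat cork disc 64 mm in diameter lying flush on the bench, the smallest of the five, the place of the small tin; the big tin starts on it and hides it; a fixed place, origin at its centre at bench height (z = 0)
- place_1: flat cork disc 74 mm in diameter lying flush on the bench, one of three alike for the medium tins, empty at the start; which of the five places lies where in the arc varies; a fixed place, origin at its centre at bench height (z = 0)
- place_2: flat cork disc 74 mm in diameter lying flush on the bench, one of three alike for the medium tins, empty at the start; which of the five places lies where in the arc varies; a fixed place, origin at its centre at bench height (z = 0)
- place_3: flat cork disc 74 mm in diameter lying flush on the bench, one of three alike for the medium tins, empty at the start; which of the five places lies where in the arc varies; a fixed place, origin at its centre at bench height (z = 0)
- tin_big: big finish tin: plain steel cylinder 68 mm in diameter, 108 mm high, lid shut; 0.4 to 0.72 kg. Origin: centre of its underside, z up. +x points out through the middle of its label, a white paper panel with dark bars round a quarter of the side; a white paper tab on the top rim marks the label's middle
- tin_small: small finish tin: the same make, 50 mm in diameter, 68 mm high, lid shut; 0.13 to 0.24 kg. Origin: centre of its underside, z up; +x out through the middle of its label, marked on the top rim by the paper tab
- tin_a: medium finish tin, one of three alike, may be absent: plain steel cylinder 60 mm in diameter, rim 80 mm high, loose lid (see its joint); 0.25 to 0.45 kg; starts at the robot's right. Origin: centre of its underside, z up. +x points out through the middle of its label, a white paper panel with dark bars round a quarter of the side; a white paper tab on the top rim marks the label's middle
- tin_b: medium finish tin, one of three alike, may be absent: plain steel cylinder 60 mm in diameter, rim 80 mm high, loose lid (see its joint); 0.25 to 0.45 kg; starts at the robot's right. Origin: centre of its underside, z up. +x points out through the middle of its label, a white paper panel with dark bars round a quarter of the side; a white paper tab on the top rim marks the label's middle
- tin_c: medium finish tin, one of three alike, may be absent: plain steel cylinder 60 mm in diameter, rim 80 mm high, loose lid (see its joint); 0.25 to 0.45 kg; starts at the robot's right. Origin: centre of its underside, z up. +x points out through the middle of its label, a white paper panel with dark bars round a quarter of the side; a white paper tab on the top rim marks the label's middle
- lid_a (a joint): lid of tin_a, travel, in m: 0 = 8 mm up (flat top 91 mm above the tin's underside), 0.008 to 0.0095 = fully home against a stop (top at 83 mm, 3 mm above the rim). Steel disc 44 mm in diameter centred on the tin. A dry press fit, no spring: it moves down under 7 N or more and stays where it is left. Starts at 0 to 0.002; absent with its tin
- lid_b (a joint): lid of tin_b, travel, in m: 0 = 8 mm up (flat top 91 mm above the tin's underside), 0.008 to 0.0095 = fully home against a stop (top at 83 mm, 3 mm above the rim). Steel disc 44 mm in diameter centred on the tin. A dry press fit, no spring: it moves down under 7 N or more and stays where it is left. Starts at 0 to 0.002; absent with its tin
- lid_c (a joint): lid of tin_c, travel, in m: 0 = 8 mm up (flat top 91 mm above the tin's underside), 0.008 to 0.0095 = fully home against a stop (top at 83 mm, 3 mm above the rim). Steel disc 44 mm in diameter centred on the tin. A dry press fit, no spring: it moves down under 7 N or more and stays where it is left. Starts at 0 to 0.002; absent with its tin
- mallet: rubber mallet, 0.38 kg, standing on the face of its head, handle level. Head: upright black cylinder 60 mm in diameter, 80 mm high; origin at the centre of its lower face, the striking face; z up. Wooden handle 22 mm wide, 28 mm high, flat-sided, along +x to 210 mm from the head's axis, its middle 42 mm above the lower face. Centre of mass 17 mm from the axis: grip close to the head
- mallet_mat: thin black rubber mat 100 x 100 mm lying flush on the bench, where the mallet's head stands at the start; fixed, origin at its centre
- chisel: wood chisel, 235 mm long, lying on the bench near the robot; not part of the job, to be left where it lies. Origin: near the middle of its underside
- sanding_block: cork sanding block 110 x 60 x 30 mm; not part of the job, to be left where it lies. Origin: near the middle of its underside
- offcut: walnut offcut 160 x 45 x 32 mm; not part of the job, to be left where it lies. Origin: near the middle of its underside
- pencil: white pencil 150 mm long, lying flat between the reader and the places; not part of the job, to be left where it lies. Origin: near the middle of its underside
- brush: flat varnish brush, 190 mm long, lying at the robot's right; not part of the job, to be left where it lies. Origin: near the middle of its underside
- level: blue spirit level 230 x 22 x 45 mm, standing on edge behind the reader; not part of the job, to be left where it lies. Origin: near the middle of its underside
- tape: roll of paper tape, 90 mm in diameter, 25 mm high; not part of the job, to be left where it lies. Origin: near the middle of its underside
Not all that is in view belongs to the job. Leave any orange look-alike of the tin_small alone.

How it is judged:
On the way:
1. the lids of all the medium tins present are home (value of joint each of lid_a, lid_b, lid_c above 0.0065 m), for 0.2 s.
At the end, for the whole second after the job is handed in: Each tin is at rest and upright (0.1 rad), within 12 mm of the centre of a place of its own size, its label facing the reader window within about 15 degrees; lids are within 1.5 mm of home; the mallet stands on its head within 30 mm of the middle of its mat (all of step 1 and horizontal distance between tin_big and place_big below 0.012 m and height (world z) of each of tin_big, tin_small, tin_a, tin_b, tin_c below 0.01 m and angle between each of tin_big, tin_small, tin_a, tin_b, tin_c, mallet's own z axis and vertical below 0.1 rad and linear speed of each of tin_big, tin_small, tin_a, tin_b, tin_c below 0.02 m/s and x of reader_window in the frame of tin_big above 0 m and y of reader_window in the frame of tin_big between -0.055 and 0.055 m and horizontal distance between tin_small and place_small below 0.012 m and x of reader_window in the frame of tin_small above 0 m and y of reader_window in the frame of tin_small between -0.055 and 0.055 m and (horizontal distance between tin_a and place_1 below 0.012 m or horizontal distance between tin_a and place_2 below 0.012 m or horizontal distance between tin_a and place_3 below 0.012 m) and x of reader_window in the frame of tin_a above 0 m and y of reader_window in the frame of tin_a between -0.055 and 0.055 m and (horizontal distance between tin_b and place_1 below 0.012 m or horizontal distance between tin_b and place_2 below 0.012 m or horizontal distance between tin_b and place_3 below 0.012 m) and x of reader_window in the frame of tin_b above 0 m and y of reader_window in the frame of tin_b between -0.055 and 0.055 m and (horizontal distance between tin_c and place_1 below 0.012 m or horizontal distance between tin_c and place_2 below 0.012 m or horizontal distance between tin_c and place_3 below 0.012 m) and x of reader_window in the frame of tin_c above 0 m and y of reader_window in the frame of tin_c between -0.055 and 0.055 m and horizontal distance between mallet and mallet_mat below 0.03 m and height (world z) of mallet below 0.012 m); the robot touches nothing.
It fails at once if a medium tin touched by the fingers or the arm while its lid is still up ((value of joint lid_a below 0.0065 m and (contact force between tin_a and the fingers above 1 N or contact force between tin_a and the arm above 1 N)) or (value of joint lid_b below 0.0065 m and (contact force between tin_b and the fingers above 1 N or contact force between tin_b and the arm above 1 N)) or (value of joint lid_c below 0.0065 m and (contact force between tin_c and the fingers above 1 N or contact force between tin_c and the arm above 1 N))).
It fails at once if a tin tipped over (angle between any of tin_big, tin_small, tin_a, tin_b, tin_c's own z axis and vertical above 0.7 rad).
It fails at once if one of the other things on the bench moved by more than 40 mm (distance of any of chisel, sanding_block, offcut, pencil, brush, level, tape from where it was at the start of the episode above 0.04 m).
Of tin_a, tin_b, tin_c only 2 to 3 are there at a start; the rules pass over those that are not, and their reading is None.
At some moment in a run one of tin_big, tin_small, tin_a, tin_b, tin_c may be knocked a few centimetres aside while the robot is not near it.
It also fails if it takes over 210 s, if anything falls off the work surface, if the arm or the gripper's body presses on something with over 40 N, if the wrist force passes 120 N, or if a joint passes its speed limit or range.

## Working session

There is one attempt and no reset: what is moved stays moved. The work goes in short steps, Python scripts to look and compute and a tool call to move; the robot and the scene stay as the last step left them, time stands still between calls to the robot, and variables do not carry over. Pictures are saved under pics/ and viewed, at most 14 in all, crops included, and the job is handed in when it is done.

Besides the shell and the picture viewer there is one more tool, called after "Call:" by a JSON object that holds its "op" and its "data", one argument or row to a line. servo_tool: Moves the arm, as the interface text tells. Its arguments: {"type":"object","properties":{"commands":{"type":"array","items":{"type":"number"}}},"required":["commands"]}

```bash
mkdir -p pics
cat > h.py <<'E'
import numpy as np, cv2, json
from bench import robot, snapshot, spotter, close_job
from scipy.spatial.transform import Rotation as R
def tool():
    o=robot.get_obs(); T=np.eye(4); T[:3,:3]=R.from_euler('xyz',o['ee_rot']).as_matrix() if np.size(o['ee_rot'])==3 else np.array(o['ee_rot']).reshape(3,3); T[:3,3]=o['tool_pos']; return T,o
def shot(n):
    T,o=tool(); p=snapshot(n); p['E']=np.array(p['extrinsics']) if 'extrinsics' in p else T@np.array(p['hand_eye']); p['K']=np.array(p['camera_matrix']); return p
def ray(p,u,v):
    d=p['E'][:3,:3]@np.linalg.solve(p['K'],[u,v,1.]); return p['E'][:3,3],d
def atz(p,u,v,z):
    c,d=ray(p,u,v); return c+d*(z-c[2])/d[2]
def proj(p,X):
    E=np.linalg.inv(p['E']); c=E[:3,:3]@np.array(X)+E[:3,3]; q=p['K']@c; return q[:2]/q[2]
def tri(obs):
    A=np.zeros((3,3));b=np.zeros(3)
    for p,u,v in obs:
        c,d=ray(p,u,v); d=d/np.linalg.norm(d); M=np.eye(3)-np.outer(d,d); A+=M; b+=M@c
    return np.linalg.solve(A,b)
E
python3 - <<'E'
from h import *
o=robot.get_obs(); print(o, robot.tips_ahead)
for n in ('top','side','wrist'):
    p=shot(n); cv2.imwrite(f'pics/{n}0.png',p['img']); print(n,p['E'].round(3).tolist(),p['K'].tolist())
    if n!='wrist':
        for t in ['tin_big','tin_small','tin_a','mallet','mallet_mat','place_1','place_big','place_small']:
            print(t,[(x['box'],round(x['conf'],2)) for x in spotter.trace(t,p)])
E
```

```text
{'time': 0.0, 'joint_positions': array([-1.33007381e+00,  8.79340264e-02,  1.37220899e+00, -2.05155780e-05,
        1.68364177e+00, -1.03118627e-01]), 'qvel': array([ 0.0008108 , -0.0004642 , -0.00178939,  0.00069511,  0.00149136,
        0.00061736]), 'joint_torque': array([-2.12682258e-03, -3.40186250e+01, -3.02430224e+01,  7.15749850e-02,
        3.29425279e-02, -1.91505642e-04]), 'tool_pos': array([ 0.18526126, -0.51729908,  0.21533861]), 'ee_rot': array([-3.13941007e+00, -2.05367431e-04,  3.43838628e-01]), 'wrist_force': array([-0.01805516, -0.40736619, -0.06448431]), 'wrist_torque': array([-0.02571877,  0.06499663,  0.01790958]), 'finger_force': 0.0, 'width': 0.09415527997248732} 0.011
top [[-0.018, -0.997, 0.078, 0.457], [-1.0, 0.02, 0.023, -0.055], [-0.025, -0.077, -0.997, 1.403], [0.0, 0.0, 0.0, 1.0]] [[446.9639323332427, 0.0, 318.9817878949187], [0.0, 446.9639323332427, 192.4597447892557], [0.0, 0.0, 1.0]]
tin_big [([192.6, 190.2, 24.9, 28.3], 0.66), ([248.8, 223.5, 28.0, 23.1], 0.59)]
tin_small [([188.9, 195.3, 22.7, 17.3], 0.64), ([154.2, 188.7, 25.6, 18.0], 0.62), ([246.
[... 905 characters left out ...]
3.5], 0.19)]
tin_a [([361.7, 183.6, 19.0, 33.8], 0.82), ([365.2, 207.3, 35.0, 43.7], 0.73), ([384.6, 165.7, 21.9, 25.2], 0.56)]
mallet [([309.0, 154.9, 43.4, 38.5], 0.69)]
mallet_mat [([330.3, 185.7, 29.8, 17.6], 0.6), ([311.9, 155.4, 46.0, 37.7], 0.17)]
place_1 [([281.3, 284.7, 29.3, 21.0], 0.71), ([311.1, 216.8, 22.7, 17.2], 0.69), ([342.1, 241.9, 7.4, 11.0], 0.41)]
place_big [([186.2, 200.6, 66.2, 47.7], 0.55), ([268.1, 240.3, 36.2, 31.2], 0.22)]
place_small []
wrist [[0.337, -0.908, -0.25, 0.256], [-0.941, -0.325, -0.09, -0.491], [0.001, 0.265, -0.964, 0.385], [0.0, 0.0, 0.0, 1.0]] [[346.2284051468968, 0.0, 321.06787736378516], [0.0, 346.2284051468968, 199.780708998162], [0.0, 0.0, 1.0]]
```

Run:
```python
import cv2
a=cv2.imread('pics/top0.png')[100:310,130:480]; cv2.imwrite('pics/topc.png',cv2.resize(a,(800,480),interpolation=cv2.INTER_CUBIC))
a=cv2.imread('pics/side0.png')[130:360,150:450]; cv2.imwrite('pics/sidec.png',cv2.resize(a,(780,598),interpolation=cv2.INTER_CUBIC))
```

```text
(no output)
```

View pics/topc.png

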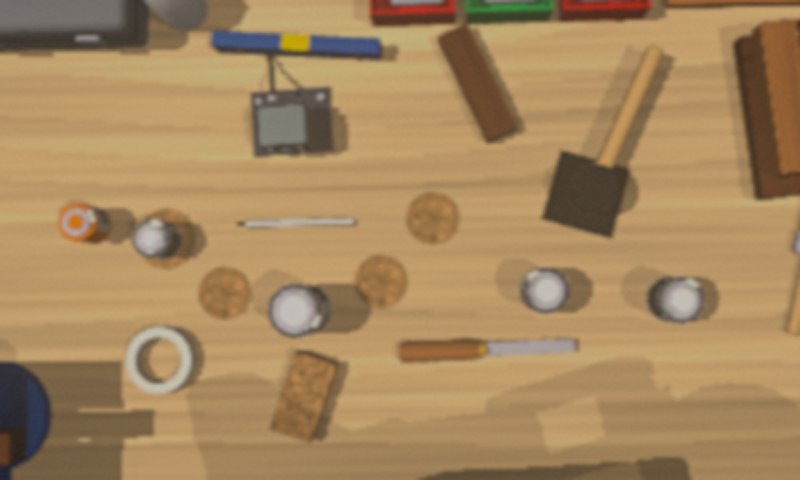

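View pics/sidec.png

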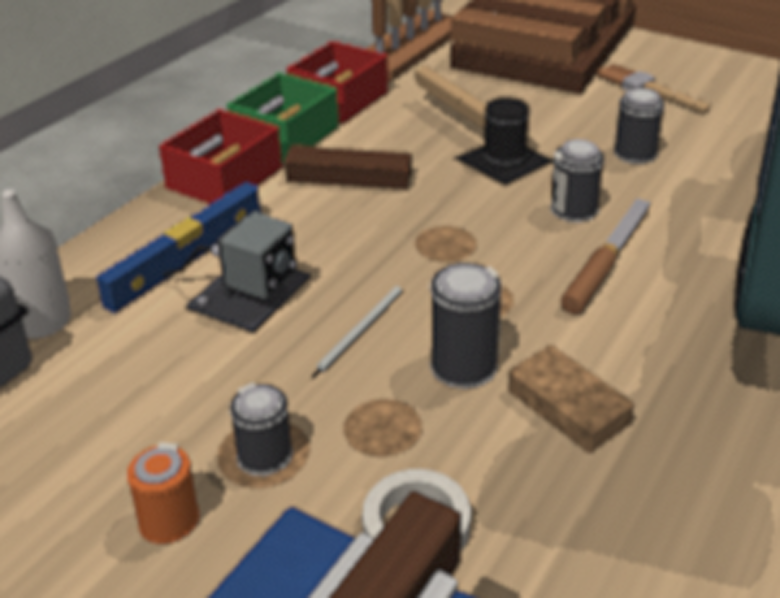

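View pics/wrist0.png

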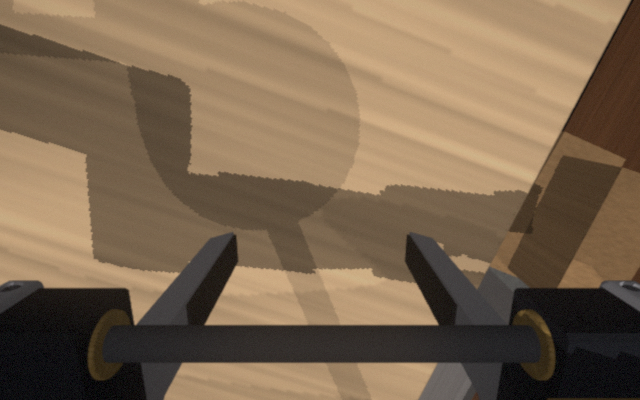

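Two medium tins are present: crop (545,290) and (680,300) in the top view. The big tin is at (298,310). There are two small-tin candidates: the steel one at (155,238) standing on the largest cork disc, and the orange one at (80,222), which is the look-alike. Both crops show the steel one is the real small tin. The mallet head is at (590,190), with its handle pointing up and to the right. Next I'll get rough world positions.

Run:
```python
from h import *
t=shot('top'); s=shot('side')
T=lambda x,y:(x/2.2857+130,y/2.2857+100)
S=lambda x,y:(x/2.6+150,y/2.6+130)
for n,c,z in [('reader top',(280,125),.091),('small',(153,237),.068),('big',(297,310),.108),('medL',(545,289),.088),('medR',(680,299),.088),('pl',(225,293),0),('pm',(381,281),0),('pr',(432,218),0),('place_big',(168,238),0),('mat',(588,194),0),('handle end',(655,50),.05),('handle near head',(605,165),.05),('chisel L',(400,350),0.02),('chiselR',(577,345),.0),('pencil L',(238,223),0),('pencR',(356,222),0),('tape',(160,360),.02),('offcut lo',(500,135),.03),('offcut hi',(455,35),.03),('sand',(305,395),.03)]:
    print(n,atz(t,*T(*c),z).round(3))
for n,a,b in [('small',(153,237),(260,404)),('big',(297,310),(466,284)),('medL',(545,289),(577,156)),('medR',(680,299),(641,101)),('pl',(225,293),(383,427)),('pr',(432,218),(446,243))]:
    print(n,'tri',tri([(t,*T(*a)),(s,*S(*b))]).round(3))
```

```text
reader top [0.676 0.171 0.091]
small [0.535 0.344 0.068]
big [0.436 0.148 0.108]
medL [ 0.457 -0.167  0.088]
medR [ 0.441 -0.339  0.088]
pl [0.46  0.264 0.   ]
pm [0.472 0.049 0.   ]
pr [ 0.557 -0.022  0.   ]
place_big [0.537 0.343 0.   ]
mat [ 0.586 -0.237  0.   ]
handle end [ 0.773 -0.326  0.05 ]
handle near head [ 0.62  -0.255  0.05 ]
chisel L [0.379 0.023 0.02 ]
chiselR [ 0.38  -0.216  0.   ]
pencil L [0.556 0.246 0.   ]
pencR [0.554 0.082 0.   ]
tape [0.371 0.348 0.02 ]
offcut lo [ 0.666 -0.117  0.03 ]
offcut hi [ 0.805 -0.059  0.03 ]
sand [0.322 0.151 0.03 ]
small tri [0.535 0.347 0.058]
big tri [0.436 0.15  0.099]
medL tri [ 0.457 -0.169  0.074]
medR tri [ 0.441 -0.341  0.077]
pl tri [ 0.46   0.265 -0.003]
pr tri [ 0.557 -0.023 -0.002]
```

```bash
cat >> h.py <<'E'
def go(x,y,z,yaw,T=None):
    "shift (m) and rotvec (deg) in tool axes from the present pose to a tool-down pose"
    if T is None: T=tool()[0]
    G=np.eye(4); G[:3,:3]=(R.from_euler('z',yaw)*R.from_euler('x',np.pi)).as_matrix(); G[:3,3]=[x,y,z]
    D=np.linalg.inv(T)@G; r=R.from_matrix(D[:3,:3]).as_rotvec(degrees=True)
    print('shift',D[:3,3].round(4),'turn',r.round(2),'rows',int(np.ceil(max(np.linalg.norm(D[:3,3])/.0625,np.linalg.norm(r)/10.7)))); return G
E
python3 - <<'E'
from h import *
G=go(.37,-.22,.40,0); go(.37,.15,.40,0,G)
E
```

```text
shift [ 0.2742 -0.2182 -0.1835] turn [ 1.00e-02 -0.00e+00  1.97e+01] rows 7
shift [ 0.   -0.37  0.  ] turn [0. 0. 0.] rows 6
```

Call:
{"op": "servo_tool", "data": {
  "commands": [0.274, -0.218, -0.1835, 0, 0, 19.7, 0.094, 0.274, -0.218, -0.1835, 0, 0, 19.7, 0.094, 0.274, -0.218, -0.1835, 0, 0, 19.7, 0.094, 0.274, -0.218, -0.1835, 0, 0, 19.7, 0.094, 0.274, -0.218, -0.1835, 0, 0, 19.7, 0.094, 0.274, -0.218, -0.1835, 0, 0, 19.7, 0.094, 0.274, -0.218, -0.1835, 0, 0, 19.7, 0.094, 0.274, -0.218, -0.1835, 0, 0, 19.7, 0.094, 0.274, -0.218, -0.1835, 0, 0, 19.7, 0.094]
}}

```text
time: 2.17
tool_pos: [0.3695, -0.2207, 0.3992]
ee_rot: [-3.141, 0.001, -0.001]
wrist_force: [0.4, 0.1, -0.4]
width: 0.0942
finger_force: 0.0
```

Run:
```python
from h import *
p=shot('wrist'); cv2.imwrite('pics/w1.png',p['img']); np.savez('w1.npz',E=p['E'],K=p['K'],img=p['img']); print(p['E'].round(3).tolist())
for t in ['tin_a','mallet','mallet_mat','place_1']:
    print(t,[(x['box'],round(x['conf'],2)) for x in spotter.trace(t,p)])
```

```text
[[-0.001, -0.964, -0.266, 0.445], [-1.0, 0.001, 0.0, -0.22], [0.0, 0.266, -0.964, 0.567], [0.0, 0.0, 0.0, 1.0]]
tin_a [([260.8, 73.2, 45.8, 44.2], 0.97), ([376.5, 86.9, 51.2, 44.1], 0.58)]
mallet [([314.7, 0.0, 39.3, 23.2], 0.7)]
mallet_mat [([286.9, 0.0, 80.5, 47.7], 0.91)]
place_1 [([0.0, 68.2, 31.6, 46.8], 0.86), ([164.5, 0.0, 49.5, 54.0], 0.71), ([120.4, 62.7, 47.7, 48.5], 0.61)]
```

View pics/w1.png

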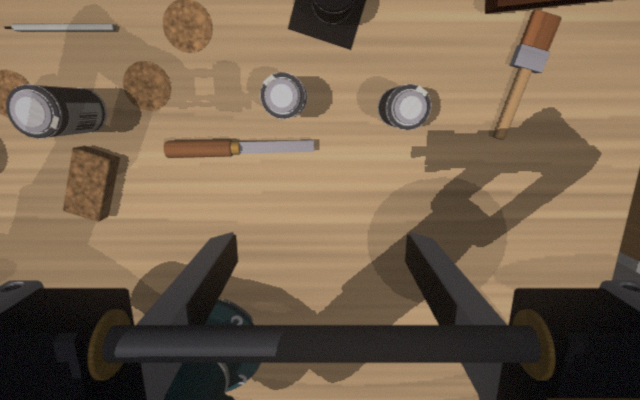

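Call:
{"op": "servo_tool", "data": {
  "commands": [0, -0.37, 0, 0, 0, 0, 0.094, 0, -0.37, 0, 0, 0, 0, 0.094, 0, -0.37, 0, 0, 0, 0, 0.094, 0, -0.37, 0, 0, 0, 0, 0.094, 0, -0.37, 0, 0, 0, 0, 0.094, 0, -0.37, 0, 0, 0, 0, 0.094, 0, -0.37, 0, 0, 0, 0, 0.094, 0, -0.37, 0, 0, 0, 0, 0.094, 0, -0.37, 0, 0, 0, 0, 0.094]
}}

```text
time: 3.55
tool_pos: [0.3702, 0.1483, 0.4]
ee_rot: [3.141, -0.0, -0.003]
wrist_force: [1.3, -0.7, -0.6]
width: 0.094
finger_force: 0.0
```

Run:
```python
from h import *
p=shot('wrist'); cv2.imwrite('pics/w2.png',p['img']); np.savez('w2.npz',E=p['E'],K=p['K'],img=p['img']); print(p['E'].round(3).tolist())
for t in ['tin_a','tin_big','tin_small','place_1','place_big','reader_window']:
  try: print(t,[(x['box'],round(x['conf'],2)) for x in spotter.trace(t,p)])
  except Exception as e: print(e)
```

```text
[[-0.003, -0.964, -0.265, 0.446], [-1.0, 0.003, -0.0, 0.149], [0.001, 0.265, -0.964, 0.568], [0.0, 0.0, 0.0, 1.0]]
tin_a [([609.2, 88.9, 30.3, 41.6], 0.75)]
tin_big [([289.0, 86.5, 52.5, 54.4], 0.96)]
tin_small [([74.5, 0.0, 62.9, 45.4], 0.95), ([153.2, 15.8, 52.2, 46.9], 0.93)]
place_1 [([359.7, 61.1, 47.4, 48.6], 0.69), ([221.3, 69.1, 49.5, 47.8], 0.68), ([411.0, 0.0, 47.9, 52.3], 0.55)]
place_big [([165.4, 11.0, 50.9, 63.2], 0.8)]
reader_window []
```

View pics/w2.png

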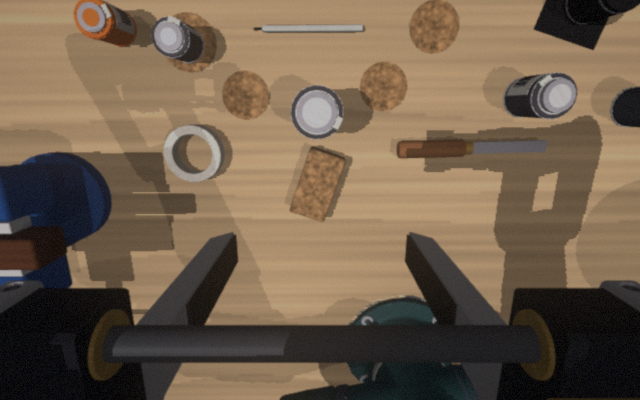

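w2 shows: orange look-alike (92,18), steel small tin (173,38) on the largest disc, big tin (318,110) with its tab to the lower right, and empty medium discs at (246,95), (383,85) and (434,25). The medium tins are at (283,95) and (408,105) in w1. I'll measure all of these on rectified planes, then go and look at the mallet.

```bash
cat >> h.py <<'E'
def patch(p,c,z,half=.06,s=.0005):
    "top-down picture of plane z: row grows with -x, column with -y"
    n=int(2*half/s); E=np.linalg.inv(p['E']); 
    M=p['K']@np.column_stack([E[:3,:3]@[0,-s,0],E[:3,:3]@[-s,0,0],E[:3,:3]@[c[0]+half,c[1]+half,z]+E[:3,3]])
    return cv2.warpPerspective(p['img'],M,(n,n),flags=cv2.INTER_CUBIC|cv2.WARP_INVERSE_MAP)
def circ(p,c,z,r,half=.06,s=.0005,rng=.025):
    "best circle of radius r at height z near c, by mean radial gradient"
    g=cv2.GaussianBlur(patch(p,c,z,half,s),(0,0),3).astype(float).sum(2); gx=cv2.Sobel(g,-1,1,0); gy=cv2.Sobel(g,-1,0,1)
    a=np.linspace(0,2*np.pi,120,endpoint=False); best=None; n=g.shape[0]
    for dr in (-.001,0,.001):
        S=np.zeros((n,n))
        for t in a:
            q=abs(gx*np.cos(t)+gy*np.sin(t)); q=np.minimum(q,np.percentile(q,98)); k=(r+dr)/s
            S+=cv2.warpAffine(q,np.float32([[1,0,-k*np.cos(t)],[0,1,-k*np.sin(t)]]),(n,n))
        yy,xx=np.mgrid[:n,:n]; S[np.hypot(xx-n/2,yy-n/2)>rng/s]=0
        v,_,_,m=cv2.minMaxLoc(S)[:4] if False else (S.max(),0,0,np.unravel_index(S.argmax(),S.shape))
        if best is None or v>best[0]: best=(v,m,dr)
    v,m,dr=best; return np.array([c[0]+half-m[0]*s,c[1]+half-m[1]*s]),dr
def tab(p,c,z,r):
    "yaw of the white tab on the rim"
    q=patch(p,c,z,.06,.0005).astype(float).min(2); n=q.shape[0]; a=np.radians(np.arange(0,360,2)); best=[]
    for t in a:
        best.append(np.mean([q[int(n/2-k*np.cos(t)/.0005),int(n/2-k*np.sin(t)/.0005)] for k in np.arange(r-.006,r+.0005,.0005)]))
    b=np.array(best); w=np.clip(b-np.percentile(b,85),0,None); return np.degrees(np.angle((w*np.exp(1j*a)).sum())),b.max(),np.median(b)
def load(f):
    d=np.load(f); return {k:d[k] for k in d}
def disc(p,c,r):
    q=patch(p,c,0,.06,.0005); return q
E
python3 - <<'E'
from h import *
w1,w2=load('w1.npz'),load('w2.npz')
ims=[]
def m(n,p,u,v,z,r):
    c=atz(p,u,v,z)[:2]; c2,dr=circ(p,c,z,r); t=tab(p,c2,z,r) if z else None
    print(n,c.round(3),c2.round(4),dr,t and np.round(t,0))
    q=patch(p,c2,z); cv2.circle(q,(120,120),int(r/.0005),(0,255,0),1)
    if t: a=np.radians(t[0]); cv2.line(q,(120,120),(int(120-70*np.sin(a)),int(120-70*np.cos(a))),(0,0,255),1)
    cv2.putText(q,n,(2,12),0,.45,(255,0,0),1); ims.append(q)
m('A w1',w1,283,95,.08,.03); m('B w1',w1,408,105,.08,.03)
m('big w2',w2,318,110,.108,.034); m('small w2',w2,173,38,.068,.025)
m('A w2',w2,556,95,.08,.03); m('big w1',w1,36,110,.108,.034)
m('p1 w2',w2,246,95,0,.037); m('p2 w2',w2,383,85,0,.037); m('p3 w2',w2,434,25,0,.037); m('p2 w1',w1,147,86,0,.037); m('p3 w1',w1,188,26,0,.037); m('pbig',w2,190,42,0,.042)
cv2.imwrite('pics/m1.png',cv2.resize(np.vstack([np.hstack(ims[:6]),np.hstack(ims[6:])]),(798,266)))
go(.46,-.22,.40,0)
E
```

```text
A w1 [ 0.457 -0.169] [ 0.4566 -0.167 ] -0.001 [ 40. 168.  87.]
B w1 [ 0.444 -0.338] [ 0.4415 -0.3373] 0 [-41. 175.  86.]
big w2 [0.439 0.152] [0.4361 0.1543] -0.001 [-116.  173.   87.]
small w2 [0.532 0.345] [0.5317 0.3457] -0.001 [ -9. 165.  98.]
A w2 [ 0.457 -0.169] [ 0.4564 -0.1676] 0 [ 37. 165.  81.]
big w1 [0.438 0.146] [0.4357 0.1463] -0.001 [ 91. 143.  78.]
p1 w2 [0.461 0.266] [0.4603 0.2667] 0 None
p2 w2 [0.475 0.052] [0.473  0.0511] 0 None
p3 w2 [ 0.56  -0.021] [ 0.5581 -0.0209] 0 None
p2 w1 [0.473 0.051] [0.4726 0.0515] 0 None
p3 w1 [ 0.558 -0.022] [ 0.5578 -0.0207] 0 None
pbig [0.538 0.346] [0.5537 0.3562] 0.001 None
shift [9.050e-02 3.691e-01 1.000e-04] turn [ 0.   -0.01 -0.08] rows 7
```

View pics/m1.png

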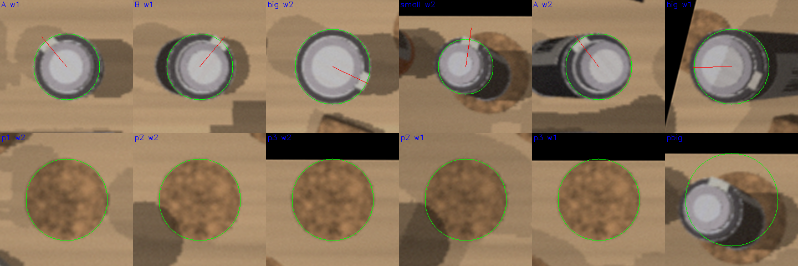

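Call:
{"op": "servo_tool", "data": {
  "commands": [0.09, 0.37, 0, 0, 0, 0, 0.094, 0.09, 0.37, 0, 0, 0, 0, 0.094, 0.09, 0.37, 0, 0, 0, 0, 0.094, 0.09, 0.37, 0, 0, 0, 0, 0.094, 0.09, 0.37, 0, 0, 0, 0, 0.094, 0.09, 0.37, 0, 0, 0, 0, 0.094, 0.09, 0.37, 0, 0, 0, 0, 0.094, 0.09, 0.37, 0, 0, 0, 0, 0.094, 0.09, 0.37, 0, 0, 0, 0, 0.094]
}}

```text
time: 5.03
tool_pos: [0.4597, -0.2188, 0.4009]
ee_rot: [3.141, -0.001, 0.002]
wrist_force: [0.3, -0.0, 0.3]
width: 0.0938
finger_force: 0.0
```

Run:
```python
from h import *
from scipy.optimize import least_squares
P=np.array([[.4603,.2667],[.4728,.0513],[.558,-.0208]])
f=least_squares(lambda q:np.hypot(*(P-q[:2]).T)-q[2],[.65,.17,.21]).x; print(f)
a=np.degrees(np.arctan2(*(P-f[:2]).T[::-1]));print(a)
w=shot('wrist'); cv2.imwrite('pics/w3.png',w['img']); np.savez('w3.npz',E=w['E'],K=w['K'],img=w['img'])
for n in ['mallet','mallet_mat','tin_a','reader_window']:
  print(n,[(x['box'],round(x['conf'],2)) for x in spotter.trace(n,w)])
m=patch(w,(.62,-.26),.056,.16,.0005); cv2.imwrite('pics/mal.png',m)
```

```text
[0.64585296 0.16940523 0.20951414]
[ 152.32971263 -145.6872345  -114.79151103]
mallet [([315.9, 1.7, 55.5, 83.6], 0.7), ([22.3, 147.9, 96.7, 56.2], 0.16)]
mallet_mat [([290.3, 23.2, 79.8, 88.7], 0.97), ([1.8, 129.6, 47.4, 44.9], 0.63)]
tin_a [([263.9, 135.9, 42.9, 45.3], 0.9), ([375.9, 149.3, 49.1, 47.6], 0.81)]
reader_window [([0.0, 0.0, 97.7, 27.1], 0.96)]
```

View pics/w3.png

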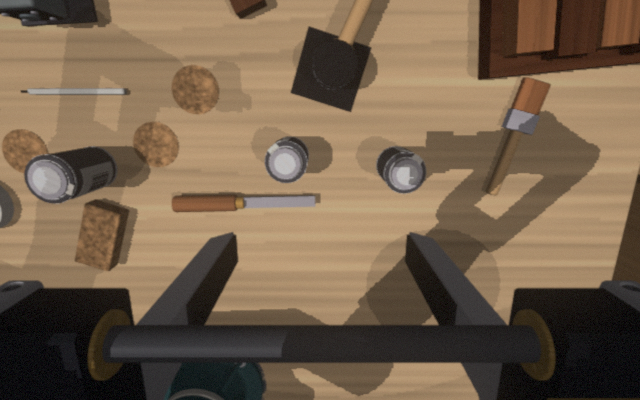

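Run:
```python
from h import *
w=load('w3.npz')
C=[(309,27),(370,46),(352,111),(291,93)]
c=np.array([atz(w,*q,0)[:2] for q in C]); print(c.round(4).tolist(),c.mean(0),np.linalg.norm(np.diff(c,axis=0),axis=1))
d=c[0]-c[3]; d2=c[1]-c[2]; print('mat dir',np.degrees(np.arctan2(d[1],d[0])),np.degrees(np.arctan2(d2[1],d2[0])))
a=patch(w,(.62,-.26),.056,.10,.0004); b=patch(w,(.60,-.245),.08,.06,.00024)
b=np.clip(b.astype(float)*2.5,0,255).astype(np.uint8)
cv2.imwrite('pics/mal.png',np.hstack([cv2.resize(a,(400,400)),cv2.resize(b,(400,400))]))
```

```text
[[0.648, -0.2001], [0.6219, -0.2927], [0.5261, -0.2678], [0.5533, -0.1712]] [ 0.58734462 -0.23293314] [0.0961612  0.09896524 0.10035588]
mat dir -17.004861669942656 -14.577080646043862
```

View pics/mal.png

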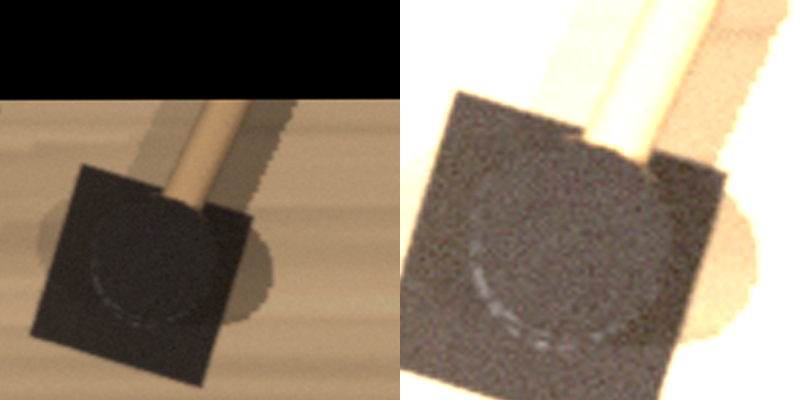

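The mat centre is about (0.587,-0.233). The mallet head axis is about (0.586,-0.236), with the handle yaw at -24.3°, and the handle line passes through the head centre. I'll grip 44 mm from the axis.

Run:
```python
from h import *
go(.6257,-.2541,.15,-.424); go(.6257,-.2541,.035,-.424)
```

```text
shift [0.1655 0.035  0.2509] turn [ 0.03 -0.07 24.38] rows 5
shift [0.1654 0.0349 0.3659] turn [ 0.03 -0.07 24.38] rows 7
```

Call:
{"op": "servo_tool", "data": {
  "commands": [0.1655, 0.035, 0.2, 0, 0, 24.4, 0.06, 0.1655, 0.035, 0.2, 0, 0, 24.4, 0.06, 0.1655, 0.035, 0.2, 0, 0, 24.4, 0.06, 0.1655, 0.035, 0.2, 0, 0, 24.4, 0.06, 0.1655, 0.035, 0.2, 0, 0, 24.4, 0.06, 0.1655, 0.035, 0.23, 0, 0, 24.4, 0.06, 0.1655, 0.035, 0.28, 0, 0, 24.4, 0.06, 0.1655, 0.035, 0.33, 0, 0, 24.4, 0.06, 0.1655, 0.035, 0.366, 0, 0, 24.4, 0.06, 0.1655, 0.035, 0.366, 0, 0, 24.4, 0.06]
}}

```text
time: 6.52
tool_pos: [0.6233, -0.2542, 0.0324]
ee_rot: [3.142, 0.005, -0.426]
wrist_force: [0.0, 0.2, -0.1]
width: 0.0596
finger_force: 0.0
```

Call:
{"op": "servo_tool", "data": {
  "commands": [0, 0, 0, 0, 0, 0, 0.0, 0, 0, 0, 0, 0, 0, 0.0, 0, 0, 0, 0, 0, 0, 0.0, 0, 0, 0, 0, 0, 0, 0.0, 0, 0, 0, 0, 0, 0, 0.0, 0, 0, 0, 0, 0, 0, 0.0]
}}

```text
time: 7.28
tool_pos: [0.6264, -0.2548, 0.0351]
ee_rot: [-3.14, -0.002, -0.426]
wrist_force: [1.0, 2.4, 4.3]
width: 0.0221
finger_force: 29.8
```

Run:
```python
from h import *
G=go(.4882,-.1819,.165,-.425)
w=load('w3.npz')
for n,u,v,c0 in [('A',286,160,0),('B',402,170,0)]:
    c=atz(w,u,v,.08)[:2]; c2,dr=circ(w,c,.08,.03); print(n,c2,dr,tab(w,c2,.08,.03))
print('rack',atz(w,480,78,0),atz(w,486,68,.05))
```

```text
shift [-0.1557 -0.0095 -0.1302] turn [-0.07 -0.12 -0.03] rows 4
A [ 0.457761   -0.16824463] 0 (np.float64(44.019410907313514), np.float64(171.3846153846154), np.float64(87.84615384615384))
B [ 0.44269558 -0.33795145] 0.001 (np.float64(-102.16697456178508), np.float64(111.07692307692308), np.float64(78.57692307692307))
rack [ 0.57626812 -0.46563032  0.        ] [ 0.58598824 -0.45068895  0.05      ]
```

Call:
{"op": "servo_tool", "data": {
  "commands": [0, 0, -0.03, 0, 0, 0, 0, 0, 0, -0.07, 0, 0, 0, 0, 0, 0, -0.1, 0, 0, 0, 0, 0, 0, -0.13, 0, 0, 0, 0, -0.04, -0.002, -0.13, 0, 0, 0, 0, -0.08, -0.005, -0.13, 0, 0, 0, 0, -0.12, -0.008, -0.13, 0, 0, 0, 0, -0.1557, -0.0095, -0.13, 0, 0, 0, 0, -0.1557, -0.0095, -0.13, 0, 0, 0, 0, -0.1557, -0.0095, -0.13, 0, 0, 0, 0]
}}

```text
time: 8.52
tool_pos: [0.4872, -0.1826, 0.163]
ee_rot: [3.141, 0.001, -0.426]
wrist_force: [0.4, 0.6, -4.4]
width: 0.0221
finger_force: 29.8
```

Run:
```python
from h import *
o=robot.get_obs(); print(o['tool_pos'],o['ee_rot'],o['wrist_force'],o['wrist_torque'],o['width'])
s=shot('side'); q=s['img'][150:260,260:440]; cv2.imwrite('pics/s1.png',cv2.resize(q,(760,464),interpolation=cv2.INTER_CUBIC))
```

```text
[ 0.4871744  -0.18259894  0.16296297] [ 3.14075492e+00  1.24158008e-03 -4.26181038e-01] [ 0.37204357  0.64112267 -4.44382882] [ 0.02088687 -0.04128523  0.03391332] 0.02210380614983956
```

View pics/s1.png

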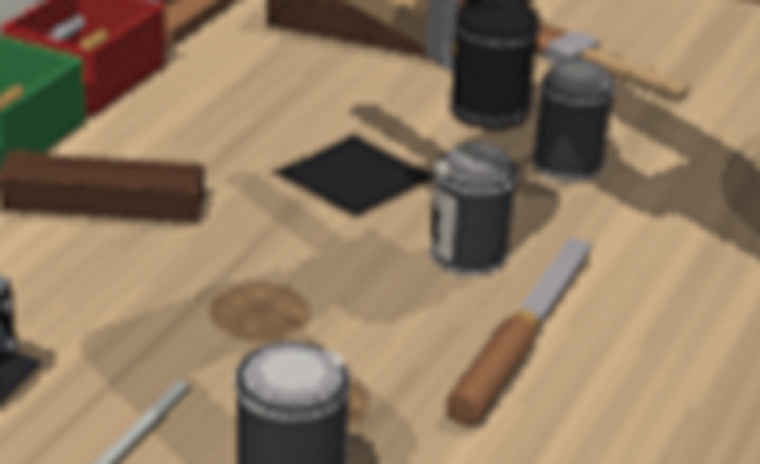

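Call:
{"op": "servo_tool", "data": {
  "commands": [0, 0, 0.025, 0, 0, 0, 0, 0, 0, 0.034, 0, 0, 0, 0, 0, 0, 0.038, 0, 0, 0, 0, 0, 0, 0.042, 0, 0, 0, 0, 0, 0, 0.046, 0, 0, 0, 0, 0, 0, 0.049, 0, 0, 0, 0, 0, 0, 0.049, 0, 0, 0, 0]
}}

```text
time: 9.45
tool_pos: [0.4881, -0.1826, 0.1166]
ee_rot: [3.141, -0.003, -0.426]
wrist_force: [-1.9, 1.2, 6.4]
width: 0.0218
finger_force: 29.8
```

Call:
{"op": "servo_tool", "data": {
  "commands": [0, 0, 0.002, 0, 0, 0, 0, 0, 0, 0.004, 0, 0, 0, 0, 0, 0, 0.005, 0, 0, 0, 0, 0, 0, 0.005, 0, 0, 0, 0]
}}

```text
time: 9.95
tool_pos: [0.4899, -0.1832, 0.115]
ee_rot: [-3.142, -0.008, -0.426]
wrist_force: [-2.5, 1.3, 14.9]
width: 0.0218
finger_force: 30.0
```

Call:
{"op": "servo_tool", "data": {
  "commands": [0, 0, -0.03, 0, 0, 0, 0, 0, 0, -0.054, 0, 0, 0, 0, 0.02, 0.05, -0.054, 0, 0, 0, 0, 0.035, 0.1, -0.054, 0, 0, 0, 0, 0.05, 0.14, -0.054, 0, 0, 0, 0, 0.0572, 0.1612, -0.054, 0, 0, 0, 0, 0.0572, 0.1612, -0.054, 0, 0, 0, 0, 0.0572, 0.1612, -0.054, 0, 0, 0, 0, 0.0572, 0.1612, -0.054, 0, 0, 0, 0]
}}

```text
time: 11.08
tool_pos: [0.4734, -0.3513, 0.1641]
ee_rot: [-3.141, -0.0, -0.424]
wrist_force: [0.3, -0.6, -4.2]
width: 0.0215
finger_force: 30.0
```

Run:
```python
from h import *
o=robot.get_obs(); print(o['tool_pos'],o['ee_rot'],o['wrist_force'],o['wrist_torque'],o['width'])
s=shot('side'); t=shot('top'); q=s['img'][150:230,300:430]; r=t['img'][190:250,330:450]
cv2.imwrite('pics/s2.png',np.vstack([cv2.resize(q,(520,320),interpolation=cv2.INTER_CUBIC),cv2.resize(r,(520,260),interpolation=cv2.INTER_CUBIC)]))
```

```text
[ 0.47343912 -0.35132927  0.16409736] [-3.14119554e+00 -1.40058992e-04 -4.24113344e-01] [ 0.32374728 -0.55516721 -4.15127761] [ 0.06080086 -0.05453093 -0.00748336] 0.02149944731754907
```

View pics/s2.png

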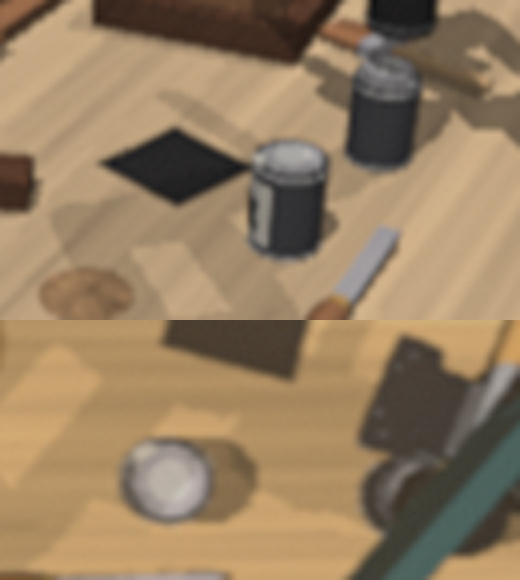

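Tin A's lid is now flush. B's is still raised and the mallet is above it, so I'll strike B.

Call:
{"op": "servo_tool", "data": {
  "commands": [0, 0, 0.025, 0, 0, 0, 0, 0, 0, 0.034, 0, 0, 0, 0, 0, 0, 0.038, 0, 0, 0, 0, 0, 0, 0.042, 0, 0, 0, 0, 0, 0, 0.046, 0, 0, 0, 0, 0, 0, 0.05, 0, 0, 0, 0, 0, 0, 0.054, 0, 0, 0, 0, 0, 0, 0.054, 0, 0, 0, 0, 0, 0, 0.054, 0, 0, 0, 0]
}}

```text
time: 12.3
tool_pos: [0.4746, -0.3537, 0.1146]
ee_rot: [3.14, -0.007, -0.426]
wrist_force: [-1.8, 2.4, 12.6]
width: 0.022
finger_force: 30.0
```

Call:
{"op": "servo_tool", "data": {
  "commands": [0, 0, -0.03, 0, 0, 0, 0, 0, 0, -0.054, 0, 0, 0, 0, 0.03, -0.045, -0.054, 0, 0, 0, 0, 0.06, -0.09, -0.054, 0, 0, 0, 0, 0.085, -0.13, -0.054, 0, 0, 0, 0, 0.099, -0.1543, -0.054, 0, 0, 0, 0, 0.099, -0.1543, -0.04, 0, 0, 0, 0, 0.099, -0.1543, 0, 0, 0, 0, 0, 0.099, -0.1543, 0.04, 0, 0, 0, 0, 0.099, -0.1543, 0.06, 0, 0, 0, 0]
}}

```text
time: 13.55
tool_pos: [0.6237, -0.2529, 0.045]
ee_rot: [3.141, 0.007, -0.427]
wrist_force: [-0.6, 0.5, -3.0]
width: 0.0221
finger_force: 30.0
```

Call:
{"op": "servo_tool", "data": {
  "commands": [0, 0, 0.008, 0, 0, 0, 0, 0, 0, 0.014, 0, 0, 0, 0, 0, 0, 0.016, 0, 0, 0, 0, 0, 0, 0.016, 0, 0, 0, 0]
}}

```text
time: 14.05
tool_pos: [0.6276, -0.2534, 0.0353]
ee_rot: [3.141, -0.002, -0.426]
wrist_force: [-0.1, 1.0, -3.7]
width: 0.0216
finger_force: 30.0
```

Call:
{"op": "servo_tool", "data": {
  "commands": [0, 0, 0.001, 0, 0, 0, 0, 0, 0, 0.002, 0, 0, 0, 0, 0, 0, 0.003, 0, 0, 0, 0, 0, 0, 0.003, 0, 0, 0, 0]
}}

```text
time: 14.55
tool_pos: [0.6278, -0.2535, 0.0343]
ee_rot: [3.141, -0.003, -0.426]
wrist_force: [-2.9, -0.4, 7.7]
width: 0.0215
finger_force: 30.0
```

Touching. I'll release, rise and move back, to look at the tins.

Call:
{"op": "servo_tool", "data": {
  "commands": [0, 0, 0.0, 0, 0, 0, 0.06, 0, 0, 0, 0, 0, 0, 0.06, 0, 0, 0, 0, 0, 0, 0.06, 0, 0, 0, 0, 0, 0, 0.06, 0, 0, -0.05, 0, 0, 0, 0.06, 0, 0, -0.11, 0, 0, 0, 0.06, 0, 0, -0.17, 0, 0, 0, 0.06, 0, 0, -0.23, 0, 0, 0, 0.08, 0, 0, -0.29, 0, 0, 0, 0.094, 0, 0, -0.29, 0, 0, 0, 0.094]
}}

```text
time: 15.8
tool_pos: [0.6284, -0.2538, 0.3293]
ee_rot: [3.141, -0.014, -0.426]
wrist_force: [0.3, -0.3, 0.2]
width: 0.0863
finger_force: 0.0
```

Run:
```python
from h import *
o=robot.get_obs(); print(o['tool_pos'],o['width'])
go(.44,0.05,.40,0)
```

```text
[ 0.62835058 -0.25376393  0.3292748 ] 0.08632463999968959
shift [-0.296  -0.1988 -0.0751] turn [  0.21  -0.8  -24.4 ] rows 6
```

Call:
{"op": "servo_tool", "data": {
  "commands": [-0.296, -0.1988, -0.075, 0, 0, -24.4, 0.094, -0.296, -0.1988, -0.075, 0, 0, -24.4, 0.094, -0.296, -0.1988, -0.075, 0, 0, -24.4, 0.094, -0.296, -0.1988, -0.075, 0, 0, -24.4, 0.094, -0.296, -0.1988, -0.075, 0, 0, -24.4, 0.094, -0.296, -0.1988, -0.075, 0, 0, -24.4, 0.094, -0.296, -0.1988, -0.075, 0, 0, -24.4, 0.094, -0.296, -0.1988, -0.075, 0, 0, -24.4, 0.094]
}}

```text
time: 16.8
tool_pos: [0.4396, 0.0499, 0.3946]
ee_rot: [3.141, 0.002, -0.0]
wrist_force: [1.1, -0.3, -0.1]
width: 0.0938
finger_force: 0.0
```

```bash
cat > look.py <<'E'
from h import *
import sys
tag=sys.argv[1]; w=shot('wrist'); cv2.imwrite(f'pics/{tag}.png',w['img']); ims=[]
for a in sys.argv[2:]:
    n,x,y=a.split(','); c=np.array([float(x),float(y)]); z,r={'m':(.08,.03),'b':(.108,.034),'s':(.068,.025),'P':(0,.042),'p':(0,.037),'q':(0,.032)}[n[0]]
    c2,dr=circ(w,c,z,r); c2,dr=circ(w,c2,z,r,rng=.008); t=tab(w,c2,z,r) if z else None
    print(n,c2.round(4),dr,t and np.round(t,1))
    q=patch(w,c2,z); cv2.circle(q,(120,120),int(r/.0005),(0,255,0),1)
    if t: b=np.radians(t[0]); cv2.line(q,(120,120),(int(120-70*np.sin(b)),int(120-70*np.cos(b))),(0,0,255),1)
    ims.append(q)
top=cv2.resize(w['img'],(768,480))[:340]; k=cv2.resize(np.hstack(ims),None,fx=min(1,768/(240*len(ims))),fy=min(1,768/(240*len(ims)))); k=k[:,:768]; k=cv2.copyMakeBorder(k,0,0,0,768-k.shape[1],0)
cv2.imwrite(f'pics/{tag}v.png',np.vstack([top,k]))
np.savez(tag+'.npz',E=w['E'],K=w['K'],img=w['img'])
E
python3 look.py l1 mA,.457,-.1675 mB,.442,-.338 b,.436,.1543 s,.533,.345
```

```text
mA [ 0.455 -0.163] -0.001 [ 20.8 166.2  78.6]
mB [ 0.4415 -0.339 ] 0 [-45.6 104.8  52.5]
b [0.4375 0.1523] 0 [-119.9  169.6   89.7]
s [0.533 0.344] -0.001 [ 12.2 144.8 100.5]
```

View pics/l1v.png

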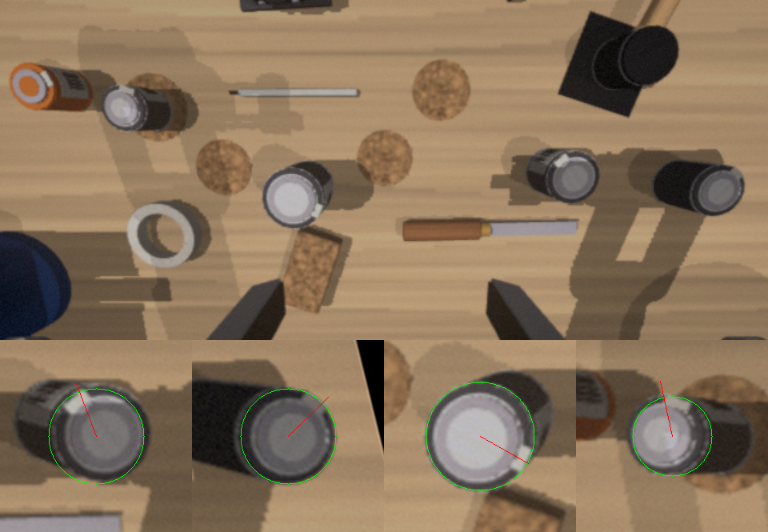

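The mallet stands on its mat, both lids are flush, and nothing else has been disturbed. Next, a close look at the small tin with the gripper at yaw 90°.

Call:
{"op": "servo_tool", "data": {
  "commands": [0.093, -0.235, 0.115, 0, 0, -90, 0.07, 0.093, -0.235, 0.115, 0, 0, -90, 0.07, 0.093, -0.235, 0.115, 0, 0, -90, 0.07, 0.093, -0.235, 0.115, 0, 0, -90, 0.07, 0.093, -0.235, 0.115, 0, 0, -90, 0.07, 0.093, -0.235, 0.115, 0, 0, -90, 0.07, 0.093, -0.235, 0.115, 0, 0, -90, 0.07, 0.093, -0.235, 0.115, 0, 0, -90, 0.07, 0.093, -0.235, 0.115, 0, 0, -90, 0.07, 0.093, -0.235, 0.115, 0, 0, -90, 0.07]
}}

```text
time: 18.1
tool_pos: [0.5335, 0.2839, 0.2788]
ee_rot: [-3.139, 0.002, 1.568]
wrist_force: [-0.2, 0.5, 1.0]
width: 0.0701
finger_force: 0.0
```

```bash
python3 - <<'E'
from h import *
w=load('l1.npz'); print('orange',atz(w,27,72,.068))
E
python3 look.py l2 s,.533,.345
```

```text
orange [0.55679188 0.44536633 0.068     ]
s [0.5335 0.347 ] -0.001 [ -8.2 174.8 109.6]
```

View pics/l2v.png

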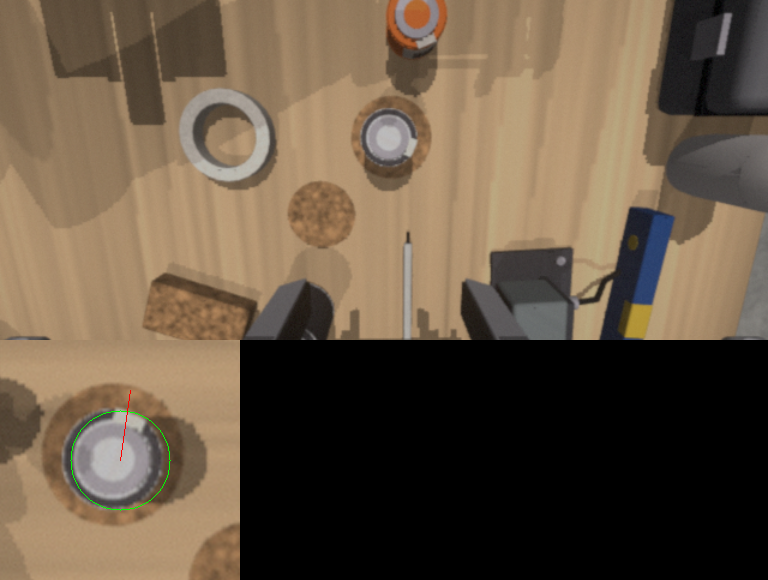

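Run:
```python
from h import *
w=load('l2.npz'); print('pbig',atz(w,325.8,114.2,0),'top',atz(w,324.2,114.2,.068), 'tabpt',atz(w,411/1.2,147/1.2,.068),'p1',atz(w,321.5/1.2,214/1.2,0))
go(.534,.349,.06,1.571); go(.534,.349,.037,1.571)
```

```text
pbig [0.53729742 0.34940235 0.        ] top [0.53489522 0.35130278 0.068     ] tabpt [0.55446013 0.34262443 0.068     ] p1 [0.46108647 0.26756634 0.        ]
shift [0.0652 0.001  0.2191] turn [-0.14  0.08 -0.21] rows 4
shift [0.0652 0.0011 0.2421] turn [-0.14  0.08 -0.21] rows 5
```

Call:
{"op": "servo_tool", "data": {
  "commands": [0.0665, 0.001, 0.06, 0, 0, 0, 0.07, 0.0665, 0.001, 0.12, 0, 0, 0, 0.07, 0.0665, 0.001, 0.16, 0, 0, 0, 0.07, 0.0665, 0.001, 0.2, 0, 0, 0, 0.07, 0.0665, 0.001, 0.23, 0, 0, 0, 0.07, 0.0665, 0.001, 0.242, 0, 0, 0, 0.07, 0.0665, 0.001, 0.242, 0, 0, 0, 0.07]
}}

```text
time: 19.02
tool_pos: [0.5334, 0.3512, 0.0381]
ee_rot: [-3.14, 0.001, 1.57]
wrist_force: [-1.0, -0.8, 0.3]
width: 0.0702
finger_force: 0.0
```

Call:
{"op": "servo_tool", "data": {
  "commands": [0, 0, 0, 0, 0, 0, 0.0, 0, 0, 0, 0, 0, 0, 0.0, 0, 0, 0, 0, 0, 0, 0.0, 0, 0, 0, 0, 0, 0, 0.0, 0, 0, 0, 0, 0, 0, 0.0]
}}

```text
time: 19.65
tool_pos: [0.5349, 0.3522, 0.0409]
ee_rot: [3.138, -0.002, 1.571]
wrist_force: [1.7, -0.3, 5.5]
width: 0.0496
finger_force: 30.0
```

Call:
{"op": "servo_tool", "data": {
  "commands": [0, 0, -0.03, 0, 0, 0, 0, 0, 0, -0.05, 0, 0, 0, 0, -0.04, -0.035, -0.05, 0, 0, -9, 0, -0.075, -0.065, -0.05, 0, 0, -18, 0, -0.084, -0.074, -0.05, 0, 0, -27, 0, -0.084, -0.074, -0.05, 0, 0, -27, 0, -0.084, -0.074, -0.025, 0, 0, -27, 0, -0.084, -0.074, -0.008, 0, 0, -27, 0, -0.084, -0.074, -0.002, 0, 0, -27, 0, -0.084, -0.074, -0.001, 0, 0, -27, 0]
}}

```text
time: 20.9
tool_pos: [0.4588, 0.2677, 0.0407]
ee_rot: [-3.139, -0.0, 2.041]
wrist_force: [-6.2, -2.4, 7.2]
width: 0.0499
finger_force: 30.0
```

Call:
{"op": "servo_tool", "data": {
  "commands": [0, 0, 0.001, 0, 0, 0, 0, 0, 0, 0, 0, 0, 0, 0.07, 0, 0, 0, 0, 0, 0, 0.07, 0, 0, 0, 0, 0, 0, 0.07, 0, 0, -0.04, 0, 0, 0, 0.07, 0, 0, -0.09, 0, 0, 0, 0.07, 0, 0, -0.15, 0, 0, 0, 0.07, 0, 0, -0.2, 0, 0, 0, 0.094, 0, 0, -0.26, 0, 0, 0, 0.094, 0, 0, -0.26, 0, 0, 0, 0.094]
}}

```text
time: 22.15
tool_pos: [0.4615, 0.2687, 0.3066]
ee_rot: [3.129, 0.001, 2.042]
wrist_force: [-0.5, -0.6, -0.4]
width: 0.093
finger_force: 0.0
```

Run:
```python
from h import *
y=np.radians(19); go(.437-.065*np.cos(y),.154-.065*np.sin(y),.29,y)
```

```text
shift [-0.082  -0.1384  0.0149] turn [ 0.56 -0.59 97.99] rows 10
```

Call:
{"op": "servo_tool", "data": {
  "commands": [-0.082, -0.138, 0.01, 0, 0, 98, 0.094, -0.082, -0.138, 0.01, 0, 0, 98, 0.094, -0.082, -0.138, 0.01, 0, 0, 98, 0.094, -0.082, -0.138, 0.01, 0, 0, 98, 0.094, -0.082, -0.138, 0.01, 0, 0, 98, 0.094, -0.082, -0.138, 0.01, 0, 0, 98, 0.094, -0.082, -0.138, 0.01, 0, 0, 98, 0.094, -0.082, -0.138, 0.01, 0, 0, 98, 0.094, -0.082, -0.138, 0.01, 0, 0, 98, 0.094, -0.082, -0.138, 0.01, 0, 0, 98, 0.094]
}}

```text
time: 23.4
tool_pos: [0.3734, 0.132, 0.2886]
ee_rot: [-3.141, 0.002, 0.332]
wrist_force: [0.1, -0.4, -0.0]
width: 0.0939
finger_force: 0.0
```

```bash
python3 look.py l3 b,.437,.154 s,.461,.267 P,.5373,.3494; python3 -c "
from h import *
print(tool()[1]['tool_pos'],tool()[1]['ee_rot'])"
```

```text
b [0.436  0.1545] -0.001 [-116.5  170.9   79.6]
s [0.458 0.264] 0 [  8.2 162.   91.8]
P [0.5548 0.3234] -0.001 None
[0.37346175 0.13198597 0.28883063] [-3.14138998e+00  1.85587105e-03  3.32762697e-01]
```

View pics/l3v.png

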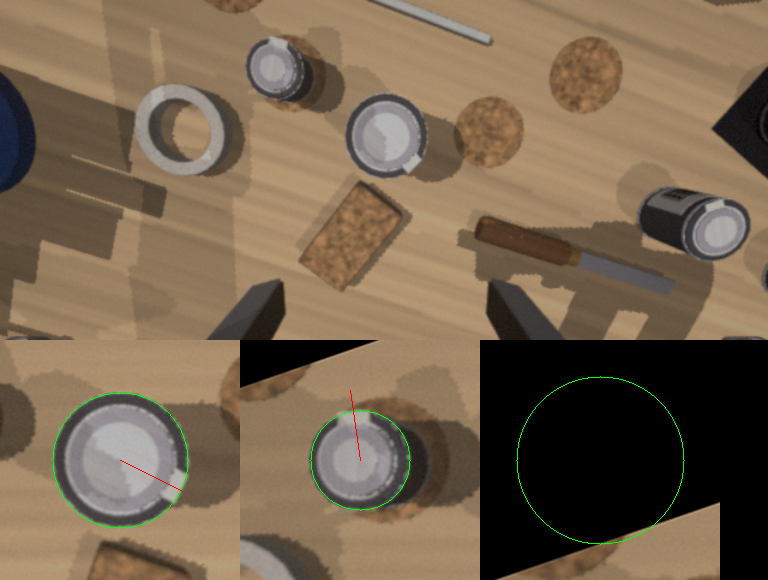

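Big tin: centre (0.436,0.1545), tab -116° (crop centre (120,460), tab at (174,485)). The small tin stands on its temporary disc with its tab at about 5°. Now I'll grasp the big one.

Call:
{"op": "servo_tool", "data": {
  "commands": [0.0664, -0.001, 0.06, 0, 0, 0, 0.094, 0.0664, -0.001, 0.1, 0, 0, 0, 0.094, 0.0664, -0.001, 0.13, 0, 0, 0, 0.094, 0.0664, -0.001, 0.17, 0, 0, 0, 0.094, 0.0664, -0.001, 0.21, 0, 0, 0, 0.094, 0.0664, -0.001, 0.232, 0, 0, 0, 0.094, 0.0664, -0.001, 0.232, 0, 0, 0, 0.094, 0.0664, -0.001, 0.232, 0, 0, 0, 0.0, 0.0664, -0.001, 0.232, 0, 0, 0, 0.0, 0.0664, -0.001, 0.232, 0, 0, 0, 0.0]
}}

```text
time: 24.7
tool_pos: [0.4374, 0.1541, 0.0594]
ee_rot: [3.139, -0.003, 0.332]
wrist_force: [0.5, -2.2, -2.5]
width: 0.0681
finger_force: 30.3
```

Call:
{"op": "servo_tool", "data": {
  "commands": [0, 0, 0, 0, 0, 0, 0.0, 0, 0, 0, 0, 0, 0, 0.0, 0, 0, -0.03, 0, 0, 0, 0, 0, 0, -0.08, 0, 0, 0, 0, 0, 0, -0.1, 0, 0, 0, 0, 0, 0, -0.1, 0, 0, 0, 0]
}}

```text
time: 25.45
tool_pos: [0.436, 0.1551, 0.1577]
ee_rot: [-3.141, -0.0, 0.332]
wrist_force: [0.1, -0.2, -7.5]
width: 0.0676
finger_force: 30.0
```

Run:
```python
from h import *
T,o=tool(); print(o['tool_pos'],o['ee_rot'],o['width'],o['wrist_force'])
x0=np.array([.436,.1545]); t0=np.array([.4363,.1545])
G=go(.5373,.3494,.16,np.radians(19+57.5));
```

```text
[0.43604592 0.15510209 0.15774632] [-3.14054559e+00 -3.26181779e-04  3.31892335e-01] 0.06760218492490964 [ 0.07406622 -0.21452078 -7.49600682]
shift [ 0.159  -0.1507 -0.002 ] turn [-5.000e-02 -5.000e-02 -5.748e+01] rows 6
```

Call:
{"op": "servo_tool", "data": {
  "commands": [0.04, -0.04, 0, 0, 0, -10, 0, 0.08, -0.08, 0, 0, 0, -20, 0, 0.12, -0.12, 0, 0, 0, -30, 0, 0.159, -0.1505, 0, 0, 0, -40, 0, 0.159, -0.1505, 0, 0, 0, -50, 0, 0.159, -0.1505, 0, 0, 0, -57.5, 0, 0.159, -0.1505, 0.03, 0, 0, -57.5, 0, 0.159, -0.1505, 0.06, 0, 0, -57.5, 0, 0.159, -0.1505, 0.085, 0, 0, -57.5, 0, 0.159, -0.1505, 0.095, 0, 0, -57.5, 0]
}}

```text
time: 26.7
tool_pos: [0.5331, 0.3471, 0.0594]
ee_rot: [-3.131, 0.008, 1.335]
wrist_force: [-12.5, -6.0, 22.4]
width: 0.0673
finger_force: 30.0
```

Call:
{"op": "servo_tool", "data": {
  "commands": [0, 0, 0.003, 0, 0, 0, 0, 0, 0, 0.0045, 0, 0, 0, 0, 0, 0, 0.0045, 0, 0, 0, 0.0]
}}

```text
time: 27.08
tool_pos: [0.5338, 0.3474, 0.0594]
ee_rot: [-3.134, 0.005, 1.336]
wrist_force: [-10.0, -5.0, 7.7]
width: 0.0677
finger_force: 30.0
```

Call:
{"op": "servo_tool", "data": {
  "commands": [0, 0, -0.012, 0, 0, 0, 0, 0, 0, -0.012, 0, 0, 0, 0, 0, 0, -0.012, 0, 0, 0, 0, 0, 0, -0.006, 0, 0, 0, 0, 0, 0, -0.003, 0, 0, 0, 0, 0, 0, -0.002, 0, 0, 0, 0]
}}

```text
time: 27.82
tool_pos: [0.5372, 0.3484, 0.0595]
ee_rot: [-3.14, 0.001, 1.335]
wrist_force: [-0.2, 0.5, -7.7]
width: 0.0678
finger_force: 30.0
```

Call:
{"op": "servo_tool", "data": {
  "commands": [0, 0, 0.001, 0, 0, 0, 0, 0, 0, 0.002, 0, 0, 0, 0, 0, 0, 0.002, 0, 0, 0, 0.094, 0, 0, 0.002, 0, 0, 0, 0.094, 0, 0, 0.002, 0, 0, 0, 0.094, 0, 0, -0.03, 0, 0, 0, 0.094, 0, 0, -0.08, 0, 0, 0, 0.094, 0, 0, -0.14, 0, 0, 0, 0.094, 0, 0, -0.2, 0, 0, 0, 0.094, 0, 0, -0.23, 0, 0, 0, 0.094]
}}

```text
time: 29.08
tool_pos: [0.5384, 0.3491, 0.2962]
ee_rot: [3.135, -0.005, 1.335]
wrist_force: [0.3, 0.5, 0.7]
width: 0.0937
finger_force: 0.0
```

```bash
cat > meas.py <<'E'
from h import *
import sys
# refined: joint fit of outer rim circle by gradient + tab; also lid-brightness centroid as a second estimate
w=shot('wrist'); np.savez(sys.argv[1]+'.npz',E=w['E'],K=w['K'],img=w['img']); cv2.imwrite(f'pics/{sys.argv[1]}.png',w['img'])
for a in sys.argv[2:]:
    n,x,y=a.split(','); c=np.array([float(x),float(y)]); z,r,lr={'m':(.08,.03,.022),'b':(.108,.034,0),'s':(.068,.025,0),'P':(0,.042,0),'p':(0,.037,0),'q':(0,.032,0)}[n[0]]
    c1,dr=circ(w,c,z,r); c1,dr=circ(w,c1,z,r,rng=.01)
    if not z: print(n,'grad',c1.round(4),dr); continue
    q=patch(w,c1,z).astype(np.uint8); g=cv2.GaussianBlur(cv2.cvtColor(q,cv2.COLOR_BGR2GRAY),(0,0),1.5); sat=q.max(2).astype(int)-q.min(2)
    yy,xx=np.mgrid[:240,:240]; near=np.hypot(xx-120,yy-120)<(r+.004)/.0005
    m=((sat<28)&near).astype(np.uint8); m=cv2.morphologyEx(m,cv2.MORPH_OPEN,np.ones((5,5)))
    H=cv2.HoughCircles(g,cv2.HOUGH_GRADIENT,1,200,param1=60,param2=10,minRadius=int(r/.0005*.55),maxRadius=int(r/.0005*1.06))
    hc=None if H is None else (c1+(120-H[0,0,[1,0]])*.0005, H[0,0,2]*.0005)
    t=tab(w,c1,z,r); 
    # tab: white unsaturated brightest blob in annulus
    v=q.min(2); an=(np.hypot(xx-120,yy-120)>(r-.008)/.0005)&(np.hypot(xx-120,yy-120)<(r+.002)/.0005)
    thr=np.percentile(v[an],96); k,lab,st,ce=cv2.connectedComponentsWithStats(((v>=thr)&an).astype(np.uint8)); i=1+st[1:,4].argmax(); tp=c1+(120-ce[i][::-1])*.0005
    print(n,'grad',c1.round(4),dr,'hough',hc and (hc[0].round(4),round(float(hc[1]),4)),'tab',np.round(t,0),'blob',tp.round(4),st[i,4],'ang',np.degrees(np.arctan2(*(tp-c1)[::-1])).round(1))
E
python3 meas.py l4 s,.460,.267 P,.5373,.3494; python3 -c "
from h import *
y=np.radians(117); go(.461-.065*np.cos(y),.267-.065*np.sin(y),.29,y)"
```

```text
s grad [0.459  0.2715] -0.001 hough (array([0.4587, 0.2677]), 0.0201) tab [-13. 169. 107.] blob [0.4797 0.2689] 225 ang -7.0
P grad [0.5313 0.3284] 0.001
shift [-0.148  -0.0146  0.008 ] turn [  0.75  -0.28 -40.5 ] rows 4
```

```bash
python3 -c "
from h import *
y=np.radians(117); go(.461-.12*np.cos(y),.267-.12*np.sin(y),.29,y)"
```

```text
shift [-0.1898  0.0211  0.008 ] turn [  0.75  -0.28 -40.5 ] rows 4
```

Call:
{"op": "servo_tool", "data": {
  "commands": [-0.19, 0.021, 0, 0, 0, -40.5, 0.08, -0.19, 0.021, 0, 0, 0, -40.5, 0.08, -0.19, 0.021, 0, 0, 0, -40.5, 0.08, -0.19, 0.021, 0, 0, 0, -40.5, 0.08, -0.19, 0.021, 0, 0, 0, -40.5, 0.08, -0.19, 0.021, 0, 0, 0, -40.5, 0.08, -0.19, 0.021, 0, 0, 0, -40.5, 0.08]
}}

```text
time: 30.0
tool_pos: [0.5136, 0.1599, 0.29]
ee_rot: [-3.141, -0.0, 2.042]
wrist_force: [0.2, 0.3, -0.3]
width: 0.0799
finger_force: 0.0
```

```bash
python3 meas.py l5 s,.460,.267 q,.4364,.157 b,.537,.349; python3 -c "
from h import *
w=load('l5.npz'); print(tool()[1]['tool_pos'],tool()[1]['ee_rot'])
# cork mask of place_small
for c,n in (((.4364,.157),'small'),):
    q=patch(w,c,0); h=cv2.cvtColor(q,cv2.COLOR_BGR2HSV); print(h[120,120],h[20,20],h[220,220],h[20,220])
    print(proj(w,[*c,0]))
"
```

```text
s grad [0.459  0.2705] -0.001 hough (array([0.4582, 0.2662]), 0.0204) tab [-17. 171. 109.] blob [0.479  0.2706] 145 ang 0.4
q grad [0.4364 0.1575] 0
b grad [0.5305 0.3245] -0.001 hough (array([0.5358, 0.3488]), 0.033) tab [ 68. 179.  79.] blob [0.5496 0.3464] 152 ang 48.9
[0.51362039 0.15990213 0.29006373] [-3.14109561e+00 -1.50796477e-04  2.04253863e+00]
[ 15 120 117] [ 16  94 179] [ 16  96 178] [ 16  93 176]
[268.62233195 140.80049187]
```

Call:
{"op": "servo_tool", "data": {
  "commands": [0.06, 0, 0.03, 0, 0, 0, 0.075, 0.1203, 0, 0.06, 0, 0, 0, 0.075, 0.1203, 0, 0.11, 0, 0, 0, 0.075, 0.1203, 0, 0.16, 0, 0, 0, 0.075, 0.1203, 0, 0.21, 0, 0, 0, 0.075, 0.1203, 0, 0.245, 0, 0, 0, 0.075, 0.1203, 0, 0.252, 0, 0, 0, 0.075, 0.1203, 0, 0.252, 0, 0, 0, 0.075, 0.1203, 0, 0.252, 0, 0, 0, 0, 0.1203, 0, 0.252, 0, 0, 0, 0]
}}

```text
time: 31.3
tool_pos: [0.4602, 0.2667, 0.0404]
ee_rot: [3.138, 0.0, 2.042]
wrist_force: [-0.3, 1.1, 0.2]
width: 0.0585
finger_force: 0.0
```

Call:
{"op": "servo_tool", "data": {
  "commands": [0, 0, 0, 0, 0, 0, 0.0, 0, 0, 0, 0, 0, 0, 0.0, 0, 0, 0, 0, 0, 0, 0.0, 0, 0, -0.04, 0, 0, 0, 0, 0, 0, -0.05, 0, 0, 0, 0, 0, 0, -0.05, 0, 0, 0, 0]
}}

```text
time: 32.05
tool_pos: [0.4592, 0.2663, 0.0883]
ee_rot: [3.141, 0.0, 2.042]
wrist_force: [0.2, 0.6, -2.2]
width: 0.0499
finger_force: 30.0
```

```bash
python3 -c "
from h import *
T,o=tool(); y=o['ee_rot'][2]; print(o['tool_pos'],y); go(.4364,.1575,o['tool_pos'][2],y)"
```

```text
[0.45916522 0.26625304 0.08834734] 2.041996558545058
shift [-0.0866 -0.0697 -0.    ] turn [0.04 0.01 0.  ] rows 2
```

Call:
{"op": "servo_tool", "data": {
  "commands": [-0.043, -0.035, 0, 0, 0, 0, 0, -0.0866, -0.0697, 0, 0, 0, 0, 0, -0.0866, -0.0697, 0, 0, 0, 0, 0, -0.0866, -0.0697, 0.025, 0, 0, 0, 0, -0.0866, -0.0697, 0.04, 0, 0, 0, 0, -0.0866, -0.0697, 0.045, 0, 0, 0, 0, -0.0866, -0.0697, 0.047, 0, 0, 0, 0, -0.0866, -0.0697, 0.049, 0, 0, 0, 0, -0.0866, -0.0697, 0.049, 0, 0, 0, 0]
}}

```text
time: 33.17
tool_pos: [0.4366, 0.1576, 0.0399]
ee_rot: [3.141, 0.0, 2.042]
wrist_force: [-0.4, 0.5, -2.4]
width: 0.0497
finger_force: 30.0
```

Call:
{"op": "servo_tool", "data": {
  "commands": [0, 0, 0, 0, 0, 0, 0.075, 0, 0, 0, 0, 0, 0, 0.075, 0, 0, 0, 0, 0, 0, 0.075, 0, 0, -0.03, 0, 0, 0, 0.075, 0, 0, -0.08, 0, 0, 0, 0.075, 0, 0, -0.14, 0, 0, 0, 0.075, 0, 0, -0.2, 0, 0, 0, 0.094, 0, 0, -0.25, 0, 0, 0, 0.094, 0, 0, -0.25, 0, 0, 0, 0.094]
}}

```text
time: 34.3
tool_pos: [0.4381, 0.1578, 0.295]
ee_rot: [3.131, 0.003, 2.042]
wrist_force: [0.4, -0.3, -1.0]
width: 0.0939
finger_force: 0.0
```

```bash
python3 -c "
from h import *
y=0.7; go(.457-.07*np.cos(y),-.1675-.07*np.sin(y),.29,y)"
```

```text
shift [-0.3143 -0.1991  0.0038] turn [ 0.61 -0.27 76.89] rows 8
```

Call:
{"op": "servo_tool", "data": {
  "commands": [-0.29, -0.2, 0, 0, 0, 97, 0.094, -0.29, -0.2, 0, 0, 0, 97, 0.094, -0.29, -0.2, 0, 0, 0, 97, 0.094, -0.29, -0.2, 0, 0, 0, 97, 0.094, -0.29, -0.2, 0, 0, 0, 97, 0.094, -0.29, -0.2, 0, 0, 0, 97, 0.094, -0.29, -0.2, 0, 0, 0, 97, 0.094, -0.29, -0.2, 0, 0, 0, 97, 0.094, -0.29, -0.2, 0, 0, 0, 97, 0.094, -0.29, -0.2, 0, 0, 0, 97, 0.094]
}}

```text
time: 35.55
tool_pos: [0.3892, -0.1916, 0.2881]
ee_rot: [-3.14, 0.001, 0.351]
wrist_force: [0.5, -0.7, 0.2]
width: 0.0942
finger_force: 0.0
```

```bash
python3 meas.py l6 mA,.457,-.1675 mB,.442,-.3376 s,.4365,.1575; python3 -c "
from h import *
print(tool()[1]['tool_pos'],tool()[1]['ee_rot'])
go(.4572,-.1675,.045,np.radians(20))"
```

```text
mA grad [ 0.4565 -0.167 ] -0.001 hough (array([ 0.4568, -0.1667]), 0.0294) tab [ 39. 163.  82.] blob [ 0.4768 -0.1551] 113 ang 30.3
mB grad [ 0.4425 -0.3346] -0.001 hough (array([ 0.4417, -0.3374]), 0.0307) tab [-50. 168.  78.] blob [ 0.462  -0.3546] 285 ang -45.6
s grad [0.4355 0.1495] -0.001 hough (array([0.4393, 0.1162]), 0.0245) tab [105. 126.  55.] blob [0.4347 0.1671] 170 ang 92.7
[ 0.38930256 -0.19160537  0.28833467] [-3.14010674e+00  1.19833403e-03  3.51712430e-01]
shift [0.0723 0.0011 0.2432] turn [-0.09  0.07  0.15] rows 5
```

Call:
{"op": "servo_tool", "data": {
  "commands": [0.072, 0.0005, 0.05, 0, 0, 0, 0.09, 0.072, 0.0005, 0.1, 0, 0, 0, 0.09, 0.072, 0.0005, 0.15, 0, 0, 0, 0.09, 0.072, 0.0005, 0.2, 0, 0, 0, 0.09, 0.072, 0.0005, 0.235, 0, 0, 0, 0.09, 0.072, 0.0005, 0.242, 0, 0, 0, 0.09, 0.072, 0.0005, 0.242, 0, 0, 0, 0.09, 0.072, 0.0005, 0.242, 0, 0, 0, 0, 0.072, 0.0005, 0.242, 0, 0, 0, 0, 0.072, 0.0005, 0.242, 0, 0, 0, 0]
}}

```text
time: 36.85
tool_pos: [0.4581, -0.168, 0.0485]
ee_rot: [3.14, -0.001, 0.349]
wrist_force: [0.6, -0.1, -0.1]
width: 0.0632
finger_force: 0.0
```

Call:
{"op": "servo_tool", "data": {
  "commands": [0, 0, 0, 0, 0, 0, 0.0, 0, 0, 0, 0, 0, 0, 0.0, 0, 0, 0, 0, 0, 0, 0.0, 0, 0, -0.04, 0, 0, 0, 0, 0, 0, -0.08, 0, 0, 0, 0, 0, 0, -0.08, 0, 0, 0, 0, 0, 0, -0.08, 0, 0, 0, 0]
}}

```text
time: 37.72
tool_pos: [0.4561, -0.1669, 0.1248]
ee_rot: [-3.138, 0.003, 0.349]
wrist_force: [-0.5, -0.2, -4.5]
width: 0.0596
finger_force: 30.0
```

```bash
python3 -c "
from h import *
T,o=tool(); y=o['ee_rot'][2]; print(o['tool_pos'],y); go(.558,-.0208,o['tool_pos'][2],y+np.radians(26))"
```

```text
[ 0.4560865  -0.16691637  0.12479059] 0.3490596324779902
shift [ 1.457e-01 -1.024e-01 -1.000e-04] turn [ -0.22   0.13 -26.  ] rows 3
```

Call:
{"op": "servo_tool", "data": {
  "commands": [0.05, -0.035, 0, 0, 0, -9, 0, 0.1, -0.07, 0, 0, 0, -18, 0, 0.1457, -0.1024, 0, 0, 0, -26, 0, 0.1457, -0.1024, 0, 0, 0, -26, 0, 0.1457, -0.1024, 0.03, 0, 0, -26, 0, 0.1457, -0.1024, 0.06, 0, 0, -26, 0, 0.1457, -0.1024, 0.07, 0, 0, -26, 0, 0.1457, -0.1024, 0.075, 0, 0, -26, 0, 0.1457, -0.1024, 0.078, 0, 0, -26, 0, 0.1457, -0.1024, 0.079, 0, 0, -26, 0]
}}

```text
time: 38.98
tool_pos: [0.56, -0.0218, 0.0494]
ee_rot: [3.14, -0.001, 0.803]
wrist_force: [-0.3, 0.0, -3.0]
width: 0.0598
finger_force: 30.0
```

Call:
{"op": "servo_tool", "data": {
  "commands": [0, 0, 0.001, 0, 0, 0, 0.0, 0, 0, 0.001, 0, 0, 0, 0.09, 0, 0, 0.001, 0, 0, 0, 0.09, 0, 0, 0.001, 0, 0, 0, 0.09, 0, 0, -0.03, 0, 0, 0, 0.09, 0, 0, -0.08, 0, 0, 0, 0.09, 0, 0, -0.14, 0, 0, 0, 0.09, 0, 0, -0.2, 0, 0, 0, 0.094, 0, 0, -0.25, 0, 0, 0, 0.094, 0, 0, -0.25, 0, 0, 0, 0.094]
}}

```text
time: 40.22
tool_pos: [0.5612, -0.0218, 0.3049]
ee_rot: [3.132, -0.007, 0.803]
wrist_force: [0.4, 0.3, -0.1]
width: 0.0937
finger_force: 0.0
```

Call:
{"op": "servo_tool", "data": {
  "commands": [-0.38, 0.136, 0.005, 0, 0, 0, 0.094, -0.38, 0.136, 0.005, 0, 0, 0, 0.094, -0.38, 0.136, 0.005, 0, 0, 0, 0.094, -0.38, 0.136, 0.005, 0, 0, 0, 0.094, -0.38, 0.136, 0.005, 0, 0, 0, 0.094, -0.38, 0.136, 0.005, 0, 0, 0, 0.094, -0.38, 0.136, 0.005, 0, 0, 0, 0.094, -0.38, 0.136, 0.005, 0, 0, 0, 0.094, -0.38, 0.136, 0.005, 0, 0, 0, 0.094]
}}

```text
time: 41.35
tool_pos: [0.3934, -0.3885, 0.2926]
ee_rot: [-3.14, -0.001, 0.803]
wrist_force: [-0.2, 0.4, 0.1]
width: 0.094
finger_force: 0.0
```

```bash
python3 meas.py l7 mB,.442,-.3374; python3 -c "
from h import *
print(tool()[1]['tool_pos'],tool()[1]['ee_rot'])
go(.4420,-.3374,.046,tool()[1]['ee_rot'][2])"
```

```text
mB grad [ 0.4415 -0.3389] -0.001 hough (array([ 0.4412, -0.3392]), 0.0244) tab [-38. 178.  91.] blob [ 0.4623 -0.3536] 196 ang -35.2
[ 0.39373438 -0.38821675  0.29304594] [-3.14075958e+00 -6.01298580e-04  8.04279765e-01]
shift [ 0.0699 -0.0003  0.2471] turn [-0.05 -0.03  0.  ] rows 5
```

Call:
{"op": "servo_tool", "data": {
  "commands": [0.0693, 0, 0.05, 0, 0, 0, 0.09, 0.0693, 0, 0.1, 0, 0, 0, 0.09, 0.0693, 0, 0.15, 0, 0, 0, 0.09, 0.0693, 0, 0.2, 0, 0, 0, 0.09, 0.0693, 0, 0.235, 0, 0, 0, 0.09, 0.0693, 0, 0.246, 0, 0, 0, 0.09, 0.0693, 0, 0.246, 0, 0, 0, 0.09, 0.0693, 0, 0.246, 0, 0, 0, 0, 0.0693, 0, 0.246, 0, 0, 0, 0, 0.0693, 0, 0.246, 0, 0, 0, 0]
}}

```text
time: 42.65
tool_pos: [0.4419, -0.3401, 0.0487]
ee_rot: [3.139, 0.0, 0.803]
wrist_force: [0.7, 0.3, 0.4]
width: 0.0635
finger_force: 0.0
```

Call:
{"op": "servo_tool", "data": {
  "commands": [0, 0, 0, 0, 0, 0, 0.0, 0, 0, 0, 0, 0, 0, 0.0, 0, 0, 0, 0, 0, 0, 0.0, 0, 0, -0.04, 0, 0, 0, 0, 0, 0, -0.09, 0, 0, 0, 0, 0, 0, -0.1, 0, 0, 0, 0, 0, 0, -0.1, 0, 0, 0, 0]
}}

```text
time: 43.52
tool_pos: [0.4409, -0.3391, 0.1461]
ee_rot: [-3.14, 0.0, 0.803]
wrist_force: [-0.4, 0.1, -3.5]
width: 0.0594
finger_force: 30.0
```

```bash
python3 -c "
from h import *
T,o=tool(); y=o['ee_rot'][2]; print(o['tool_pos'],y,o['width']); go(.4728,.0513,o['tool_pos'][2],y+np.radians(74))"
```

```text
[ 0.44086477 -0.33908177  0.14606969] 0.8028544272147604 0.05940911788070431
shift [ 0.303  -0.2482  0.0005] turn [-1.0e-01 -7.0e-02 -7.4e+01] rows 7
```

Call:
{"op": "servo_tool", "data": {
  "commands": [0.04, -0.033, 0, 0, 0, -10, 0, 0.08, -0.066, 0, 0, 0, -20, 0, 0.12, -0.1, 0, 0, 0, -30, 0, 0.16, -0.133, 0, 0, 0, -40, 0, 0.2, -0.166, 0, 0, 0, -50, 0, 0.24, -0.2, 0, 0, 0, -60, 0, 0.28, -0.23, 0, 0, 0, -70, 0, 0.303, -0.2482, 0, 0, 0, -74, 0, 0.303, -0.2482, 0, 0, 0, -74, 0, 0.303, -0.2482, 0, 0, 0, -74, 0]
}}

```text
time: 44.78
tool_pos: [0.472, 0.0503, 0.1451]
ee_rot: [-3.137, -0.001, 2.094]
wrist_force: [0.5, -2.4, -2.9]
width: 0.0593
finger_force: 30.0
```

Call:
{"op": "servo_tool", "data": {
  "commands": [0, 0, 0.04, 0, 0, 0, 0, 0, 0, 0.08, 0, 0, 0, 0, 0, 0, 0.09, 0, 0, 0, 0, 0, 0, 0.095, 0, 0, 0, 0, 0, 0, 0.098, 0, 0, 0, 0, 0, 0, 0.0995, 0, 0, 0, 0, 0, 0, 0.0995, 0, 0, 0, 0]
}}

```text
time: 45.65
tool_pos: [0.4739, 0.0508, 0.0488]
ee_rot: [3.14, 0.001, 2.094]
wrist_force: [-0.2, 0.1, -2.5]
width: 0.0597
finger_force: 30.0
```

Call:
{"op": "servo_tool", "data": {
  "commands": [0, 0, 0.0005, 0, 0, 0, 0.0, 0, 0, 0.001, 0, 0, 0, 0.09, 0, 0, 0.001, 0, 0, 0, 0.09, 0, 0, 0.001, 0, 0, 0, 0.09, 0, 0, -0.03, 0, 0, 0, 0.09, 0, 0, -0.08, 0, 0, 0, 0.09, 0, 0, -0.14, 0, 0, 0, 0.09, 0, 0, -0.2, 0, 0, 0, 0.094, 0, 0, -0.25, 0, 0, 0, 0.094, 0, 0, -0.25, 0, 0, 0, 0.094]
}}

```text
time: 46.9
tool_pos: [0.4752, 0.0508, 0.3035]
ee_rot: [3.132, 0.006, 2.094]
wrist_force: [1.3, -0.1, -0.2]
width: 0.0941
finger_force: 0.0
```

```bash
python3 -c "
from h import *
T,o=tool(); print(o['tool_pos'],o['ee_rot'])
go(.43,.15,.40,0)"
```

```text
[0.47518524 0.05079985 0.30354271] [3.13233083 0.00558308 2.09434526]
shift [ 0.108   0.0114 -0.097 ] turn [  0.66  -0.36 120.  ] rows 12
```

Call:
{"op": "servo_tool", "data": {
  "commands": [0.083, -0.016, -0.09, 0, 0, 90, 0.094, 0.083, -0.016, -0.09, 0, 0, 90, 0.094, 0.083, -0.016, -0.09, 0, 0, 90, 0.094, 0.083, -0.016, -0.09, 0, 0, 90, 0.094, 0.083, -0.016, -0.09, 0, 0, 90, 0.094, 0.083, -0.016, -0.09, 0, 0, 90, 0.094, 0.083, -0.016, -0.09, 0, 0, 90, 0.094, 0.083, -0.016, -0.09, 0, 0, 90, 0.094, 0.083, -0.016, -0.09, 0, 0, 90, 0.094, 0.083, -0.016, -0.09, 0, 0, 90, 0.094]
}}

```text
time: 48.15
tool_pos: [0.4178, 0.1147, 0.3865]
ee_rot: [-3.141, 0.002, 0.524]
wrist_force: [-0.8, 0.0, 1.0]
width: 0.0941
finger_force: 0.0
```

```bash
cat > fin.py <<'E'
from h import *
import sys
w=shot('wrist'); np.savez(sys.argv[1]+'.npz',E=w['E'],K=w['K'],img=w['img']); t=shot('top'); s=shot('side')
W=np.array([.6459,.1694]); ims=[]
for n,c,z,r,pr in [('big',(.5373,.3494),.108,.034,.042),('small',(.4364,.1575),.068,.025,.032),('A',(.558,-.0208),.08,.03,.037),('B',(.4728,.0513),.08,.03,.037),('empty',(.4605,.267),0,.037,.037)]:
    q=patch(w,c,z); cv2.circle(q,(120,120),int(r/.0005),(0,255,0),1); d=W-c; a=np.arctan2(d[1],d[0])
    cv2.line(q,(int(120-40*np.sin(a)),int(120-40*np.cos(a))),(int(120-100*np.sin(a)),int(120-100*np.cos(a))),(0,0,255),1)
    g=patch(w,c,0); cv2.circle(g,(120,120),int(pr/.0005),(255,0,0),1); ims.append(np.vstack([q,g]))
m=cv2.resize(np.hstack(ims),(800,320)); 
b=np.hstack([cv2.resize(t['img'][100:290,140:460],(400,238)),cv2.resize(s['img'][150:345,160:460],(400,238))])
cv2.imwrite(f'pics/{sys.argv[1]}v.png',np.vstack([m,b]))
E
python3 meas.py l8 b,.5373,.3494 s,.4364,.1575 mA,.558,-.0208 mB,.4728,.0513; python3 fin.py f1
```

```text
b grad [0.5348 0.3449] -0.001 hough (array([0.5255, 0.3131]), 0.0265) tab [-163.   71.    0.] blob [0.5011 0.3449] 239 ang -179.9
s grad [0.4354 0.1575] -0.001 hough (array([0.4357, 0.1567]), 0.0246) tab [  4. 165.  94.] blob [0.4565 0.1594] 247 ang 5.0
mA grad [ 0.5515 -0.0253] 0.001 hough (array([ 0.5568, -0.0205]), 0.0307) tab [ 32. 143.  76.] blob [5.678e-01 2.000e-04] 163 ang 57.3
mB grad [0.4733 0.0568] -0.001 hough (array([0.4746, 0.0666]), 0.0312) tab [-107.  142.   97.] blob [0.4937 0.0684] 182 ang 29.6
```

View pics/f1v.png

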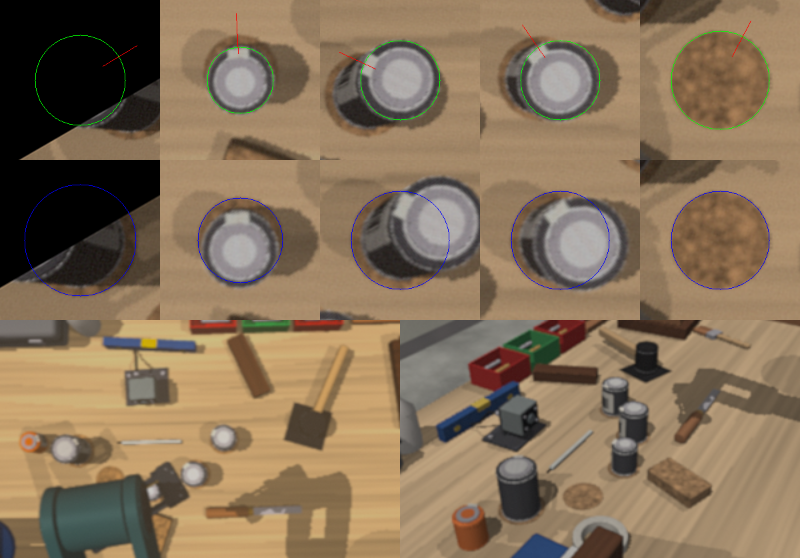

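The picture shows the small tin, A and B inside their green circles, with their tabs on the reader lines (5°, about 66° and about 31°). Everything is upright. The mallet is on its mat and nothing else has moved. The big tin falls outside this view, so I'll check it numerically from above.

Call:
{"op": "servo_tool", "data": {
  "commands": [0.186, -0.083, 0, 0, 0, -60, 0.094, 0.186, -0.083, 0, 0, 0, -60, 0.094, 0.186, -0.083, 0, 0, 0, -60, 0.094, 0.186, -0.083, 0, 0, 0, -60, 0.094, 0.186, -0.083, 0, 0, 0, -60, 0.094, 0.186, -0.083, 0, 0, 0, -60, 0.094, 0.186, -0.083, 0, 0, 0, -60, 0.094, 0.186, -0.083, 0, 0, 0, -60, 0.094, 0.186, -0.083, 0, 0, 0, -60, 0.094]
}}

```text
time: 49.48
tool_pos: [0.5375, 0.2795, 0.388]
ee_rot: [3.141, 0.0, 1.57]
wrist_force: [0.6, -0.1, -0.4]
width: 0.094
finger_force: 0.0
```

```bash
python3 meas.py l9 b,.5373,.3494
python3 - <<'E'
from h import *
w=load('l9.npz'); c=np.array([.5373,.3494]); print(proj(w,[*c,.108]))
q=patch(w,c,.108).astype(int); g=q.min(2)
# coarse ASCII of brightness
for r in range(24,220,8): print(''.join(' .:-=+*#%@'[min(9,g[r:r+8,k:k+6].mean().astype(int)//20)] for k in range(24,216,6)))
# mean brightness by angle at tab radius about the hough-free centre
E
```

```text
b grad [0.5363 0.3504] -0.001 hough (array([0.536 , 0.3496]), 0.0332) tab [-59. 170.  85.] blob [0.5524 0.3248] 267 ang -57.9
[322.08469456 110.91231686]
++++++++++++++++++++++++++++++++
++++++++++++++++++++++++++++++++
++++++++++++++++++++++++++++++++
-=++++++++++++++++++++++++++++++
:--====+++++=-----==++++++++++++
:::-=+==+=--=+***++---==========
::::====--+*####**#**==*+-------
::::-==-=*#############%%=------
::::=+-=####%%%@@@%%####%#=-----
:::-==-*###%@@@@@@%@%##*%%*-----
:::-+==###%@@@@@%@@@%%#**=------
::-=+-+##%@@@@@@@@%%%%##*=------
==+++-*##%@@@@@@%%%@@@###=-=----
====+-+###@@@@%%@@@@@%##*--=----
+===+==###%@@@@@@@@%%%##+-------
++++==-*###%@@@@@%%%%##*=-=-----
++++++=-*####%%%%%%####=-=------
+++++++=-+###########*+---------
++++++++=-=+#####*#*+--=--------
++++++++++==-==+==---=++++++++++
++++++++++++++===+++++++++++++++
++++++++++++++++++++++++++++++++
++++++++++++++++++++++++++++++=-
+++++++++++++++++++++++++++++=--
+++++++++++++++++++++++++++++---
```

The big tin is at (0.536,0.350), with its tab at -58° against the -58.6° it needs. Handing in.

```bash
python3 -c "
from bench import close_job
print(close_job())"
```

```text
the job is handed in; nothing more can be done
None
```

The job is handed in: both medium lids are home, the mallet is back on its mat, the big and small tins are swapped, and all four tins stand upright on their own places facing the reader.

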